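# Rack the tappets for washing and hold the cleaner's lid

## Task

Three engine tappets stand in a row on the drip tray in the order they came out; they must stay in that order for washing. Move them one at a time into the washing rack, the tappet nearest to you first into pocket 1 (one punch mark, the right-hand end), the middle one next into pocket 2, the farthest last into pocket 3, each pushed fully home, upright and let go, with the cleaner's lid still shut. Then take the cleaner's lid by its bow handle, raise it to 60 degrees open and finish holding it there by the handle, since it has no stay and would drop shut while I lower the rack in; leave the other things on the bench where they are.

Things in the scene. Friction and masses are not known exactly. Their poses are not given: they have to be found in the camera images.
- tappet_1: the tappet nearest to the robot in the row on the tray: plain steel cylinder 26 mm in diameter, 50 mm tall, about 120 g, with a shallow oil groove at mid height and a dished top; stands upright. Origin at the centre of its underside, z up its axis
- tappet_2: the middle tappet of the row, same shape and size, same origin
- tappet_3: the tappet of the row farthest from the robot, same shape and size, same origin
- tray: shallow dark steel drip tray, 180 x 76 mm, floor 3 mm above the bench, rim 8 mm high, fixed. Origin at the centre of its underside; the row of tappets runs along its x axis (which points away from the robot and to the left), about 54 mm apart, tappet 1 at the -x end
- rack: plain steel sheet washing rack, 52 mm (x) by 150 mm (y), fixed, its long side roughly left to right in front of the cleaner; its top plate is 32 mm above the bench with three round pockets of 29 mm in a row along y, 45 mm apart, each with 1, 2 or 3 small punch marks on the robot's side; at both ends lifting ears rise to 54 mm. Origin at the centre of its underside
- pocket_1 (a point): centre of the floor of pocket 1 (right-hand end, rack -y); the floor is 12 mm above the bench and 20 mm below the top plate, so a seated tappet stands 30 mm proud. Its axes are the rack's
- pocket_2 (a point): centre of the floor of pocket 2 (middle)
- pocket_3 (a point): centre of the floor of pocket 3 (left-hand end, rack +y)
- cleaner: benchtop ultrasonic cleaner, steel box 140 mm deep (x) by 220 mm wide (y) by 105 mm high, fixed, its black control panel facing the robot (-x). Origin at the centre of its underside
- lid_hinge (a point): middle of the lid's hinge axis, along the cleaner's back edge, 74 mm behind its centre and 109 mm above the bench; axis along the cleaner's y. Its axes are the cleaner's
- lid (a joint): opening angle of the lid about the hinge, rad: 0 shut, 1.047 = 60 degrees, 1.48 its stop. The front edge rises and swings back (away from the robot). Free hinge: the lid (about 0.7 kg with its handle, about 4 N to lift at the handle) falls shut from any angle
- spray_can: spray can 59 mm in diameter, 200 mm tall, standing left of the cleaner; leave it alone
- bearing: ball bearing, steel ring 62 mm in diameter, 16 mm thick, lying flat beyond the tray; leave it alone
- tape: tape measure, yellow and black, 62 x 94 x 37 mm, lying to the right of the cleaner; leave it alone
- handle (a point): middle of the lid's bow handle: dark round steel bar 12 mm thick, straight for 104 mm along the cleaner's y, on two legs on top of the lid near its front edge, 38 mm clear under the bar. Lid shut: the bar's axis is 131 mm in front of the hinge axis (cleaner -x) and 44 mm above it, 153 mm above the bench. It turns with the lid about the hinge, and can turn between gripping fingers

How it is judged:
By the outcome, as a careful person would: the job done as asked, in the order asked, and still so for the second after the job is handed in, while the arm keeps its last pose, push and grip.
It also fails if it takes over 72 s, if anything falls off the work surface, if the arm or the gripper's body presses on something with over 40 N, if the wrist force passes 120 N, or if a joint passes its speed limit or range.

## Robot

A 6-joint arm with a two-finger parallel gripper is mounted at the origin on a cart in front of the work surface, level with it; the furniture and walls round the work are solid. World frame = base frame: x ahead of the robot, y to its left, z up, the work surface at z = 0. Lengths are in m, angles in degrees, forces in N, time in s.
With the tool pointing down it reaches from about 0.35 to 0.85 m from the base axis. Payload 8.1 kg.
Tool frame: the origin (TCP) lies at the very end of the fingers, on their centre line; the grasp point (between the pads) lies 19 mm behind it (bot.grip_point_offset is the distance from the TCP to the grasp point, in m); z points along the fingers, y is the line along which they close (so a half turn about z gives the same grasp; the last joint's range is limited). The gripper opens to 93 mm and grips with 3 to 60 N. Pads are 15 mm wide; open, the fingers measure 128 mm over their backs; the gripper's body (75 mm by 188 mm) begins 65 mm behind the grasp point.
Start: joints at [-80.925, 7.471, 85.268, -0, 87.261, -4.893], TCP at [0.145, -0.582, 0.219] pointing down, gripper open.
Joint ranges: [-169.43, 169.43], [-51.17, 129.36], [1.28, 143.12], [-76.62, 256.62], [0, 156.53], [-152.29, 152.29]. Speed limits (degrees/s): [136.94, 136.94, 159.86, 180, 180, 180].

## Interface

Orientations are given as [roll, pitch, yaw] about the fixed x, y, z axes, in that order (R = Rz(yaw) Ry(pitch) Rx(roll)).
In Python, from plant import status, optics, workorder, bot gives the robot as it stands. The module is installed in compiled form; this text tells all that it offers.
- The arm moves only by the tool play_rows, never from a script. Its argument "steps" is a list of rows, each a list of 6 numbers: the shift along the tool's x, y, z normalised to -1 to 1, where 1 is 0.3 m, then the turn, a rotation vector about the tool's x, y, z normalised to -1 to 1, where 1 is 90 degrees. A call has 1 to 5 rows; each row shifts and turns the commanded pose from where the row before left it, along the tool's axes as they then stand; what a row does not reach is not made up. A row lasts 1/10 s, in which the tool goes at most 50 mm and 8.59 degrees, less where a joint would pass 70% of its speed; a pose out of reach is approached as far as the arm can. A call with a number of a shift or a turn outside -1 to 1 is refused whole. A call with a gripper value outside its range is refused whole. "jaw" is the opening, from 0 (shut) to 1 (fully open), set as the call begins (left out, the last holds). The fingers move at their own pace and stop on an object; "newtons" is the grip in N (left out, the last holds). Time passes only in rows, so rows that do not move let the fingers close. It gives the time, the measured TCP pose, the force, the opening and the grip force at its end, in the units of the state.
- status.sense(): the state, without advancing time (a new reading comes with each control period).
- optics.camera(name): name is "scene" or "top"; returns a dict with "pixels" (480x640x3 uint8, red, green, blue), "z_map" (480x640 float32, m along the optical axis (not along the pixel's ray), 0 where there is no reading), "fx", "fy", "cx", "cy" (pixels), "distortion" ([k1, k2, p1, p2, k3] as OpenCV has them; the pictures are not rectified), "rvec" (rotation vector, rad) and "tvec" (3), from world to camera coordinates, as OpenCV has them. Camera axes: x right, y down, z forward; pixel columns grow to the right and rows downward; lengths in m; the calibration is good to about 2 mm. A picture is of the moment at which its call begins.
- workorder.job_done(): hands the job in; it is judged then, once.
The state is a dict: "time": time; "joint_pos": joint angles; "qd": joint speeds; "joint_efforts": joint torques, N m; "position": TCP position; "tool_rot": TCP orientation; "force": force on the tool from outside, world axes, zero at the start; "wrist_torque": the same for the moment, N m; "grip_width": finger opening in m; "gripper_force": force on a finger pad.
Only numpy, scipy, OpenCV 4.12 (cv2) and the standard library are available. Lean on these libraries where they do the work, as an engineer would, in place of code of your own. Each camera call takes 0.05 s, during which the arm holds its last target. There are 200 camera calls.

## Working session

There is one attempt and no reset: what is moved stays moved. The work goes in short steps, Python scripts to look and compute and a tool call to move; the robot and the scene stay as the last step left them, time stands still between calls to the robot, and variables do not carry over. Pictures are saved under pics/ and viewed, at most 10 in all, crops included, and the job is handed in when it is done.

Besides the shell and the picture viewer there is one more tool, called after "Call:" as name(argument=value, ...) on one line, values as JSON. play_rows: Moves the arm, as the interface text tells. Its arguments: {"type":"object","properties":{"steps":{"type":"array","items":{"type":"array","items":{"type":"number","minimum":-1,"maximum":1}}},"jaw":{"type":"number"},"newtons":{"type":"number"}},"required":["steps"]}

```bash
mkdir -p pics; cat > h.py <<'E'
import numpy as np, cv2
from plant import status, optics, workorder, bot
from scipy.spatial.transform import Rotation as R
def cam(n):
    c=optics.camera(n); c['K']=np.array([[c['fx'],0,c['cx']],[0,c['fy'],c['cy']],[0,0,1.]]); c['D']=np.array(c['distortion'],float)
    c['Rm']=cv2.Rodrigues(np.array(c['rvec'],float))[0]; c['t']=np.array(c['tvec'],float).ravel(); return c
def rays(c,uv):
    n=cv2.undistortPoints(np.array(uv,float).reshape(-1,1,2),c['K'],c['D'])[:,0]
    return -c['Rm'].T@c['t'], np.c_[n,np.ones(len(n))]@c['Rm']
def onplane(c,uv,z):
    o,d=rays(c,uv); return o+d*((z-o[2])/d[:,2])[:,None]
def cloud(c):
    v,u=np.mgrid[0:480,0:640]; o,d=rays(c,np.c_[u.ravel(),v.ravel()]); P=o+d*c['z_map'].reshape(-1,1)
    P[c['z_map'].ravel()==0]=np.nan; return P.reshape(480,640,3)
def save(c,f): cv2.imwrite('pics/'+f,c['pixels'][:,:,::-1])
E
python3 - <<'E'
from h import *
print(status.sense(), bot.grip_point_offset)
for n in('scene','top'):
    c=cam(n); save(c,n+'0.png'); np.savez(n+'0.npz',**{k:v for k,v in c.items()}); print(n,-c['Rm'].T@c['t'],c['Rm'][2],c['fx'])
E
```

```text
{'time': 0.0, 'joint_pos': array([-8.09252364e+01,  7.51537196e+00,  8.53291887e+01,  8.51198277e-04,
        8.72595222e+01, -4.89325980e+00]), 'qd': array([-0.01778252, -0.1407047 , -0.05246475,  0.02763476,  0.04667047,
       -0.07572239]), 'joint_efforts': array([-1.27796618e-03, -5.59857130e+01, -4.91752195e+01,  7.68499472e-02,
        3.57962621e-02, -1.35132364e-04]), 'position': array([ 0.14476496, -0.58169897,  0.21758555]), 'tool_rot': array([-1.79896369e+02, -9.72527838e-03,  1.39679731e+01]), 'force': array([-1.35408392,  1.03585577, -0.81520055]), 'wrist_torque': array([ 0.00112237, -0.03184055,  0.00084498]), 'gripper_force': 0.0, 'grip_width': 0.09306197344458392} 0.0188
scene [0.09801882 0.97979222 0.55521282] [ 0.4308893  -0.78605512 -0.44322878] 493.45646869041656
top [0.37007385 0.22149551 1.40893748] [ 0.15147677 -0.01050473 -0.988405  ] 565.6617993919533
```

View pics/scene0.png

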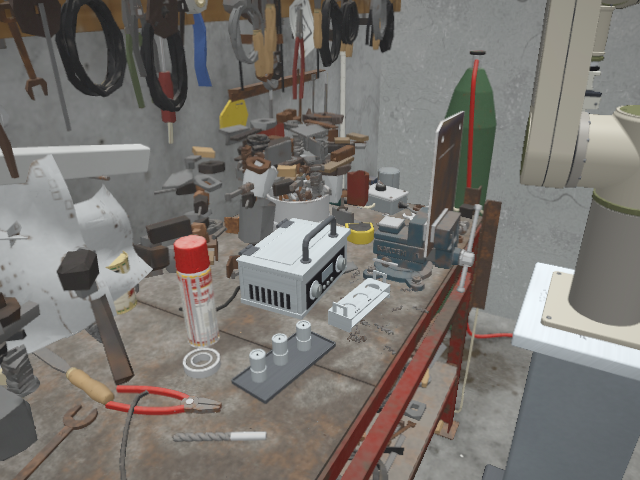

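View pics/top0.png

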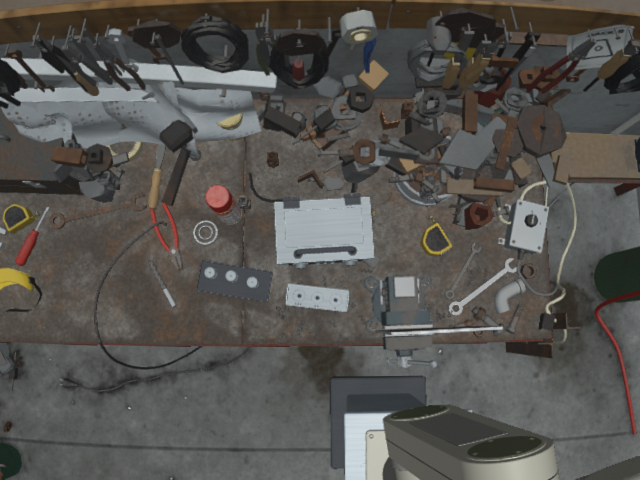

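The scene view shows the tappets at about (258,365), (280,345) and (303,330), with the rack at (358,303) and the lid handle at (320,240). In the top view the tappets are at (251,282), (230,275) and (209,272), the rack at (317,297) and the handle at (324,252). A vise stands right of the rack at (400,300).

```bash
python3 - <<'E'
from h import *
def ld(n):
    z=np.load(n+'0.npz'); return {k:z[k] for k in z}
t=ld('top'); s=ld('scene')
for n,c in(('top',t),('scene',s)):
    c['fx']=float(c['fx']); P=cloud(c); print(n)
    H=P[:,:,2]
    # tappet tops
    for nm,roi,lo,hi in (('tap',(190,275,255,300) if n=='top' else (235,320,310,390),.044,.06),('rack',(278,358,275,320) if n=='top' else (320,400,270,335),.026,.038),('handle',(285,365,235,265) if n=='top' else (290,345,210,270),.145,.17),('lid',(265,385,190,270) if n=='top' else (225,360,210,320),.1,.125),('tray',(190,275,255,305) if n=='top' else (225,345,325,410),.001,.012),('ears',(278,358,275,320) if n=='top' else (320,400,270,335),.046,.06)):
        m=np.zeros((480,640),np.uint8); x0,x1,y0,y1=roi
        m[y0:y1,x0:x1]=((H>lo)&(H<hi))[y0:y1,x0:x1]
        k,L,st,ce=cv2.connectedComponentsWithStats(m)
        for i in range(1,k):
            if st[i,4]<15: continue
            q=P[L==i]; r=cv2.minAreaRect((q[:,:2]*1000).astype(np.float32))
            print(nm,st[i],'med',np.round(np.median(q,0),4),'rect mm',np.round(r[0],1),np.round(r[1],1),round(r[2],1))
c=t['pixels'][180:330,180:380][:,:,::-1]; cv2.imwrite('pics/crop.png',cv2.resize(c,None,fx=4,fy=4,interpolation=cv2.INTER_CUBIC))
E
```

```text
top
tap [205 268  11  10  91] med [0.4936 0.4798 0.0501] rect mm [494.4 480.1] [24.7 22.3] 89.3
tap [225 271  11  11  94] med [0.4857 0.4303 0.0505] rect mm [486.  429.8] [24.5 24.4] 69.9
tap [247 277  11  11  90] med [0.4707 0.3774 0.0508] rect mm [470.8 377.7] [23.6 24.3] 89.3
rack [286 284  63  28 934] med [0.4328 0.2189 0.0314] rect mm [433.5 220.4] [149.2  52.5] 83.1
handle [296 246  59   9 313] med [0.5332 0.2003 0.1569] rect mm [534.1 202.3] [ 12.5 131.1] 3.1
lid [ 274  194  101   70 5809] med [0.5916 0.2054 0.1089] rect mm [592.  204.6] [156.  227.5] 3.0
tray [259 255   7   6  17] med [0.5346 0.3554 0.0032] rect mm [533.9 358.3] [12.7 14.1] 13.3
tray [ 194  257   81   48 1511] med [0.4743 0.4223 0.0036] rect mm [477.3 427.8] [211.6 101.1] 76.8
ears [286 287   3  14  19] med [0.4438 0.293  0.0538] rect mm [442.6 293.9] [ 3.3 31. ] 81.4
ears [347 294   2  14  17] med [0.4234 0.1472 0.0522] rect mm [424.6 148.1] [ 2.7 31.2] 88.2
scene
tap [296 320  15  12 151] med [0.4697 0.3832 0.0499] rect mm [469.7 381.4] [24.5 24.8] 11.3
tap [272 333  15  14 164] med [0.4848 0.4345 0.0498] r
[... 374 characters left out ...]
ect mm [532.2 207.7] [ 11.2 132.3] 2.0
lid [239 210  36  13 355] med [0.7328 0.1468 0.1119] rect mm [739.4 136.1] [82.2 45.2] 34.2
lid [ 236  218  115   60 3664] med [0.5848 0.239  0.108 ] rect mm [590.5 208.8] [155.7 230.6] 3.0
tray [334 325  11   5  33] med [0.4378 0.2982 0.0045] rect mm [442.1 297.9] [ 3.1 24.3] 79.9
tray [ 230  331  106   72 2139] med [0.4693 0.446  0.0024] rect mm [479.3 431.2] [187.4  86.4] 79.8
ears [320 270  13  12  63] med [0.5176 0.2149 0.0524] rect mm [517.2 208.5] [56.3  4.6] 89.8
ears [373 270  14   8  46] med [0.4233 0.1519 0.0499] rect mm [424.4 151.6] [ 4.7 31.2] 80.2
ears [332 302  15   8  52] med [0.4429 0.2972 0.0505] rect mm [443.  297.4] [ 5.8 30.9] 82.6
```

View pics/crop.png

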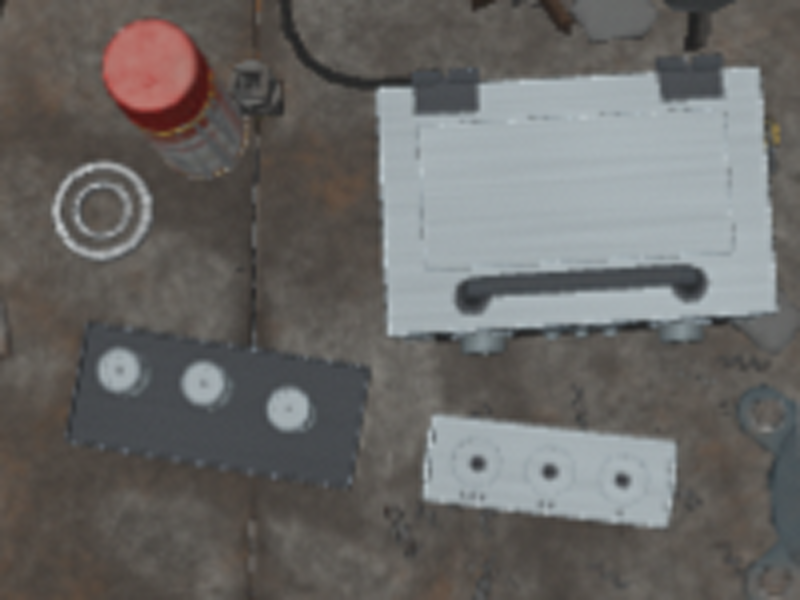

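The crop shows the tappets at (288,408), (203,383) and (120,370), the pockets at (622,480), (550,471) and (478,463), and the bar from (470,292) to (692,280). Next I'll check obstacle heights along my path and around the gripper body.

```bash
python3 - <<'E'
from h import *
Q=[]
for n in('top','scene'):
    z=np.load(n+'0.npz'); c={k:z[k] for k in z}; P=cloud(c).reshape(-1,3); Q.append(P[np.isfinite(P[:,0])])
P=np.vstack(Q)
print('max height cm; rows x .25..0.75, cols y .65..-.65')
xs=np.arange(.25,.75,.05); ys=np.arange(.65,-.7,-.05)
print('      ',' '.join('%3d'%round(y*100) for y in ys))
for x in xs:
    r=[]
    for y in ys:
        m=(abs(P[:,0]-x)<.025)&(abs(P[:,1]-y)<.025); r.append('%3d'%round(100*np.percentile(P[m,2],99)) if m.sum()>2 else '  .')
    print('%.2f  '%x,' '.join(r))
m=(P[:,2]>.06)&(P[:,2]<.19)&(abs(P[:,0]-.6)<.08)&(abs(P[:,1]-.43)<.08)
print('can',P[m].min(0),P[m].max(0))
# circle centre of tappet tops / pocket hole dark centres in top view
g=np.load('top0.npz')['pixels']; z=np.load('top0.npz'); c={k:z[k] for k in z}
for s in('top','scene'):
    z=np.load(s+'0.npz'); c={k:z[k] for k in z}; h=cv2.cvtColor(c['pixels'],cv2.COLOR_RGB2GRAY)
    Rt=cloud(c)[:,:,2]; 
    roi=(284,350,282,312) if s=='top' else (328,392,277,322)
    m=np.zeros_like(h); x0,x1,y0,y1=roi; m[y0:y1,x0:x1]=(h<110)[y0:y1,x0:x1]
    k,L,st,ce=cv2.connectedComponentsWithStats(m)
    for i in range(1,k):
        if 3<st[i,4]<60: print(s,st[i],onplane(c,ce[i],.012).round(4))
E
```

```text
max height cm; rows x .25..0.75, cols y .65..-.65
        65  60  55  50  45  40  35  30  25  20  15  10   5   0  -5 -10 -15 -20 -25 -30 -35 -40 -45 -50 -55 -60 -65
0.25   -45 -81 -81 -80 -81 -81 -81 -81 -81 -81 -80 -80   7  14  17 -81 -81 -81 -81 -80   4 -81 -81 -81 -80 -81 -81
0.30     0   0   0   0   0   0   0   0   0   0   1  11  14  16  17   0   0   0   0   6   6  -1 -69 -81 -81 -81 -82
0.35     1   0   0   0   0   0   0   1   1   1   1  34  35  35  35  34  34   3   3   2   3   8 -81 -81 -82 -81 -81
0.40     0   1   0   0   0   1   0   3   4   3   5  10  14  14  14   1   3   3   4   2   3   8   .   .   .   .   .
0.45     0   1   0   1   5   5   5   5   4   4   5   3  12  12   4   1   1   2   4   4   1   2  -3   .   .   .   .
0.50     1   1   1   5   6   5   5  11  13  11  11  11   9   9   2   1   1   1   1   3   2   0 -12 -15   .   .   .
0.55     1   1   1   2   0   1   1  11  16  16  16  11   1   1   4   4   1   1   5   6   6   0   . -15   .   .   .
0.60     2   2   2   2  19   0   0  11  11  12  12  11   1   1   4   4  15  15   5   7   7   0   . -13   .   .   .
0.65     3   3 
[... 165 characters left out ...]
7  27  26  26  26  20  20  17  -3  -5   .   .   .
can [0.61778287 0.39227636 0.06000982] [0.6798889  0.4724634  0.18998403]
top [298 294   3   4   9] [[0.44   0.2657 0.012 ]]
top [316 296   3   4   9] [[0.4347 0.2214 0.012 ]]
top [334 299   3   3   8] [[0.4281 0.1765 0.012 ]]
scene [328 277   9  10  43] [[0.5291 0.1674 0.012 ]]
scene [351 277   4   1   4] [[0.4935 0.1327 0.012 ]]
scene [363 277  10   3  15] [[0.4657 0.1204 0.012 ]]
scene [376 277   7   3  12] [[0.4429 0.1086 0.012 ]]
scene [386 277   6   4  17] [[0.4213 0.1003 0.012 ]]
scene [374 307   7   5  22] [[0.3989 0.2225 0.012 ]]
scene [374 315   4   4  10] [[0.3898 0.2469 0.012 ]]
scene [360 319   5   3   8] [[0.4077 0.2701 0.012 ]]
```

```bash
cat >> h.py <<'E'
def plan(*way, step=.045, start=None):
    """way: (x,y,z,yaw) ; prints rows in move units"""
    s=status.sense(); p=np.array(s['position']); Rm=R.from_euler('xyz',s['tool_rot'],degrees=True)
    if start is not None: p=np.array(start[:3],float); Rm=R.from_euler('xyz',[180,0,start[3]],degrees=True)
    out=[]
    for w in way:
        T=np.array(w[:3],float); G=R.from_euler('xyz',[180,0,w[3]],degrees=True)
        rv=(Rm.inv()*G).as_rotvec(degrees=True)
        n=int(max(np.ceil(np.linalg.norm(T-p)/step-1e-3),np.ceil(np.linalg.norm(rv)/8.0),1)); D=(T-p)/n
        for i in range(n):
            r=np.r_[Rm.inv().apply(D)/.3, rv/n/90]; r=np.round(r,4)
            p=p+Rm.apply(r[:3]*.3); Rm=Rm*R.from_rotvec(r[3:]*90,degrees=True); out.append(r.tolist())
        out.append('--')
    for k in range(0,len(out)): print(out[k])
E
python3 - <<'E'
from h import *
z=np.load('top0.npz');c={k:z[k] for k in z}; P=cloud(c).reshape(-1,3); m=(P[:,2]>.2)&(abs(P[:,0]-.36)<.1)&(P[:,1]<.3)&(P[:,1]>-.3); print(P[m].min(0),P[m].max(0))
plan((.19,-.56,.42,14),(.42,-.38,.42,14),(.56,0,.42,18),(.50,.36,.30,25))
E
```

```text
[ 0.34839904 -0.13391964  0.20064396] [0.35966863 0.08649076 0.35367267]
[0.0328, -0.007, -0.1349, -0.0002, -0.0, -0.0001]
[0.0328, -0.007, -0.1349, -0.0002, -0.0, -0.0001]
[0.0328, -0.0069, -0.1349, -0.0002, -0.0, -0.0001]
[0.0328, -0.0069, -0.1349, -0.0002, -0.0, -0.0001]
[0.0328, -0.0068, -0.1349, -0.0002, -0.0, -0.0001]
--
[0.127, -0.0566, 0.0001, -0.0, -0.0, 0.0]
[0.127, -0.0566, 0.0001, -0.0, -0.0, 0.0]
[0.127, -0.0566, 0.0001, -0.0, -0.0, 0.0]
[0.127, -0.0566, 0.0001, -0.0, -0.0, 0.0]
[0.127, -0.0566, 0.0001, -0.0, -0.0, 0.0]
[0.127, -0.0566, 0.0001, -0.0, -0.0, 0.0]
[0.127, -0.0566, 0.0001, -0.0, -0.0, 0.0]
--
[0.0844, -0.124, -0.0, -0.0, -0.0, -0.0049]
[0.0853, -0.1234, -0.0, -0.0, -0.0, -0.0049]
[0.0863, -0.1227, -0.0, -0.0, -0.0, -0.0049]
[0.0872, -0.122, -0.0, -0.0, -0.0, -0.0049]
[0.0882, -0.1214, -0.0, -0.0, -0.0, -0.0049]
[0.0891, -0.1207, -0.0, -0.0, -0.0, -0.0049]
[0.09, -0.12, -0.0, -0.0, -0.0, -0.0049]
[0.0909, -0.1193, -0.0, -0.0, -0.0, -0.0049]
[0.0919, -0.1186, -0.0, -0.0, -0.0, -0.0049]
--
[0.02, -0.1337, 0.0444, -0.0, -0.0, -0.0087]
[0.0218, -0.1334, 0.0444, -0.0, -0.0, -0.0087]
[0.0237, -0.1331, 0.0444, -0.0, -0.0, -0.0087]
[0.0255, -0.1327, 0.0444, -0.0, -0.0, -0.0087]
[0.0273, -0.1324, 0.0444, -0.0, -0.0, -0.0087]
[0.0291, -0.132, 0.0444, -0.0, -0.0, -0.0087]
[0.0309, -0.1316, 0.0444, -0.0, -0.0, -0.0087]
[0.0327, -0.1312, 0.0444, -0.0, -0.0, -0.0087]
[0.0345, -0.1307, 0.0444, -0.0, -0.0, -0.0087]
--
```

Call:
play_rows(steps=[[0.033, -0.007, -0.135, 0, 0, 0], [0.033, -0.007, -0.135, 0, 0, 0], [0.033, -0.007, -0.135, 0, 0, 0], [0.033, -0.007, -0.135, 0, 0, 0], [0.033, -0.007, -0.135, 0, 0, 0]], jaw=1, newtons=30)

```text
time: 0.6
position: [0.1906, -0.5595, 0.4223]
tool_rot: [-180.0, -0.0, 14.0]
force: [-0.3, -0.4, 0.6]
grip_width: 0.0933
gripper_force: 0.0
```

Call:
play_rows(steps=[[0.127, -0.057, 0, 0, 0, 0], [0.127, -0.057, 0, 0, 0, 0], [0.127, -0.057, 0, 0, 0, 0], [0.127, -0.057, 0, 0, 0, 0], [0.127, -0.057, 0, 0, 0, 0]])

```text
time: 1.1
position: [0.3556, -0.4299, 0.4207]
tool_rot: [-180.0, 0.0, 14.0]
force: [0.8, -0.9, -0.3]
grip_width: 0.0934
gripper_force: 0.0
```

Call:
play_rows(steps=[[0.127, -0.057, 0, 0, 0, 0], [0.127, -0.057, 0, 0, 0, 0]])

```text
time: 1.3
position: [0.4213, -0.3782, 0.4207]
tool_rot: [-180.0, 0.0, 14.0]
force: [0.5, -1.0, -0.6]
grip_width: 0.0929
gripper_force: 0.0
```

Tracking is accurate, so on to the tray.

Call:
play_rows(steps=[[0.088, -0.122, 0, 0, 0, -0.005], [0.088, -0.122, 0, 0, 0, -0.005], [0.088, -0.122, 0, 0, 0, -0.005], [0.088, -0.122, 0, 0, 0, -0.005], [0.088, -0.122, 0, 0, 0, -0.005]])

```text
time: 1.8
position: [0.5011, -0.167, 0.4207]
tool_rot: [-180.0, 0.0, 16.2]
force: [-0.2, -1.0, -0.2]
grip_width: 0.0929
gripper_force: 0.0
```

Call:
play_rows(steps=[[0.09, -0.12, 0, 0, 0, -0.005], [0.09, -0.12, 0, 0, 0, -0.005], [0.09, -0.12, 0, 0, 0, -0.005], [0.09, -0.12, 0, 0, 0, -0.005]])

```text
time: 2.2
position: [0.5626, 0.0022, 0.4207]
tool_rot: [-180.0, 0.0, 18.0]
force: [0.3, 0.5, -0.2]
grip_width: 0.093
gripper_force: 0.0
```

Call:
play_rows(steps=[[0.022, -0.133, 0.044, 0, 0, -0.009], [0.022, -0.133, 0.044, 0, 0, -0.009], [0.022, -0.133, 0.044, 0, 0, -0.009], [0.022, -0.133, 0.044, 0, 0, -0.009], [0.027, -0.132, 0.044, 0, 0, -0.009]])

```text
time: 2.7
position: [0.5272, 0.2011, 0.3542]
tool_rot: [-180.0, 0.0, 22.1]
force: [1.0, 0.7, -0.6]
grip_width: 0.0927
gripper_force: 0.0
```

Call:
play_rows(steps=[[0.029, -0.132, 0.044, 0, 0, -0.009], [0.031, -0.132, 0.044, 0, 0, -0.009], [0.033, -0.131, 0.044, 0, 0, -0.009], [0.034, -0.131, 0.044, 0, 0, -0.009]])

```text
time: 3.1
position: [0.4998, 0.3611, 0.3013]
tool_rot: [180.0, 0.0, 25.3]
force: [0.8, -0.9, 0.1]
grip_width: 0.0928
gripper_force: 0.0
```

```bash
python3 - <<'E'
from h import *
print(status.sense()['position'],status.sense()['tool_rot'])
plan((.4705,.3795,.11,25),(.4705,.3795,.033,25),step=.04)
E
```

```text
[0.4997959  0.36105131 0.30127273] [1.79993218e+02 4.43455167e-02 2.53449245e+01]
[-0.0123, -0.0195, 0.1275, 0.0, 0.0001, 0.0008]
[-0.0123, -0.0195, 0.1275, 0.0, 0.0001, 0.0008]
[-0.0124, -0.0195, 0.1275, 0.0, 0.0001, 0.0008]
[-0.0124, -0.0194, 0.1275, 0.0, 0.0001, 0.0008]
[-0.0125, -0.0194, 0.1275, 0.0, 0.0001, 0.0008]
--
[0.0, -0.0, 0.1284, 0.0, -0.0, -0.0001]
[0.0, -0.0, 0.1284, 0.0, -0.0, -0.0001]
--
```

```bash
python3 - <<'E'
from h import *
plan((.4705,.3795,.11,115),(.4705,.3795,.034,115),(.4705,.3795,.034,25),step=.04)
E
```

```text
[-0.0051, -0.0081, 0.0531, -0.0, 0.0, -0.083]
[-0.004, -0.0087, 0.0531, -0.0, 0.0, -0.083]
[-0.0029, -0.0092, 0.0531, -0.0, 0.0, -0.083]
[-0.0016, -0.0095, 0.0531, -0.0, 0.0, -0.083]
[-0.0004, -0.0096, 0.0531, -0.0, 0.0, -0.083]
[0.0009, -0.0096, 0.0531, -0.0, 0.0, -0.083]
[0.0021, -0.0094, 0.0531, -0.0, 0.0, -0.083]
[0.0033, -0.009, 0.0531, -0.0, 0.0, -0.083]
[0.0044, -0.0085, 0.0531, -0.0, 0.0, -0.083]
[0.0055, -0.0079, 0.0531, -0.0, 0.0, -0.083]
[0.0065, -0.0071, 0.0531, -0.0, 0.0, -0.083]
[0.0073, -0.0062, 0.0531, -0.0, 0.0, -0.083]
--
[-0.0, 0.0001, 0.1269, -0.0002, 0.0, -0.0001]
[-0.0, 0.0001, 0.1269, -0.0002, 0.0, -0.0001]
--
[-0.0, 0.0, -0.0, -0.0, 0.0, 0.0833]
[-0.0, 0.0, -0.0, -0.0, 0.0, 0.0833]
[-0.0, 0.0, -0.0, -0.0, 0.0, 0.0833]
[-0.0, 0.0, -0.0, -0.0, 0.0, 0.0833]
[-0.0, 0.0, -0.0, -0.0, 0.0, 0.0833]
[-0.0, 0.0, -0.0, -0.0, 0.0, 0.0833]
[0.0, 0.0, -0.0, -0.0, 0.0, 0.0833]
[0.0, 0.0, -0.0, -0.0, 0.0, 0.0833]
[0.0, 0.0, -0.0, -0.0, 0.0, 0.0833]
[0.0, 0.0, -0.0, -0.0, 0.0, 0.0833]
[0.0, 0.0, -0.0, -0.0, 0.0, 0.0833]
[0.0, 0.0, -0.0, -0.0, 0.0, 0.0833]
--
```

Call:
play_rows(steps=[[-0.005, -0.008, 0.053, 0, 0, -0.083], [-0.004, -0.0087, 0.053, 0, 0, -0.083], [-0.003, -0.009, 0.053, 0, 0, -0.083], [-0.0016, -0.0095, 0.053, 0, 0, -0.083], [-0.0004, -0.0096, 0.053, 0, 0, -0.083]], jaw=0.6)

```text
time: 3.6
position: [0.488, 0.3672, 0.2215]
tool_rot: [-180.0, 0.1, 63.0]
force: [-0.2, 1.1, -0.1]
grip_width: 0.058
gripper_force: 0.0
```

Call:
play_rows(steps=[[0.001, -0.0096, 0.053, 0, 0, -0.083], [0.002, -0.0094, 0.053, 0, 0, -0.083], [0.0033, -0.009, 0.053, 0, 0, -0.083], [0.0044, -0.0085, 0.053, 0, 0, -0.083], [0.0055, -0.008, 0.053, 0, 0, -0.083]])

```text
time: 4.1
position: [0.4758, 0.3748, 0.1421]
tool_rot: [-179.9, 0.0, 100.3]
force: [-0.8, -0.5, -0.1]
grip_width: 0.0558
gripper_force: 0.0
```

Call:
play_rows(steps=[[0.0065, -0.007, 0.053, 0, 0, -0.083], [0.0073, -0.0062, 0.053, 0, 0, -0.083], [0, 0, 0, 0, 0, 0]])

```text
time: 4.4
position: [0.4692, 0.3769, 0.1081]
tool_rot: [-179.7, 0.0, 115.1]
force: [-0.3, -0.2, -0.5]
grip_width: 0.0562
gripper_force: 0.0
```

```bash
python3 - <<'E'
from h import *
s=status.sense();print(s['position'],s['tool_rot'],s['joint_pos'])
c=cam('scene');d=cam('top')
a=cv2.resize(c['pixels'][200:400,180:440],None,fx=1.5,fy=1.5);b=cv2.resize(d['pixels'][180:330,180:380],None,fx=2,fy=2)
cv2.imwrite('pics/a1.png',np.hstack([a,b])[:,:,::-1])
E
```

```text
[0.46922249 0.37688067 0.10814547] [-1.79673394e+02  4.53784349e-02  1.15087060e+02] [3.38880813e+01 1.24388241e+01 9.14832662e+01 5.27598030e-03
 7.64076134e+01 8.79989639e+00]
```

View pics/a1.png

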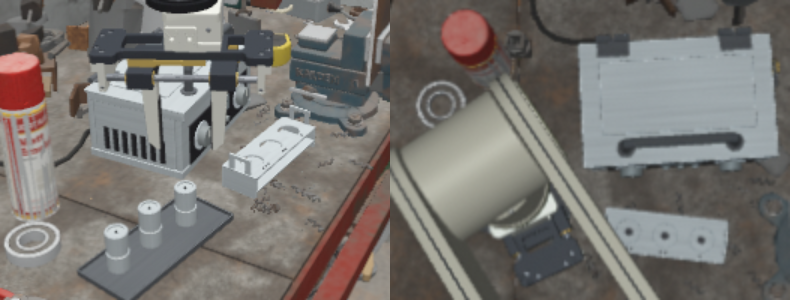

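The left half of the view shows the open gripper above and behind tappet 1 at (185,185). The right half shows the arm covering the tray. Nothing has been disturbed, so I'll correct the 3 mm offset and go down.

```bash
python3 - <<'E'
from h import *
plan((.4705,.3795,.034,115),step=.02)
E
```

```text
[0.0015, 0.0002, 0.0644, -0.0002, 0.0, -0.0007]
[0.0015, 0.0002, 0.0644, -0.0002, 0.0, -0.0007]
[0.0015, 0.0002, 0.0644, -0.0002, 0.0, -0.0007]
[0.0015, 0.0002, 0.0644, -0.0002, 0.0, -0.0007]
--
```

Call:
play_rows(steps=[[0.002, 0, 0.064, 0, 0, 0], [0.002, 0, 0.064, 0, 0, 0], [0.001, 0, 0.064, 0, 0, 0], [0.001, 0, 0.064, 0, 0, 0], [0, 0, 0, 0, 0, 0]])

```text
time: 5.0
position: [0.4695, 0.3787, 0.0329]
tool_rot: [-179.8, 0.0, 114.8]
force: [0.1, -0.1, -0.3]
grip_width: 0.056
gripper_force: 0.0
```

Call:
play_rows(steps=[[0, 0, 0, 0, 0, 0], [0, 0, 0, 0, 0, 0], [0, 0, 0, 0, 0, 0], [0, 0, 0, 0, 0, 0]], jaw=0.1, newtons=8)

```text
time: 5.4
position: [0.4714, 0.3801, 0.036]
tool_rot: [179.9, -0.0, 114.9]
force: [-0.4, 0.1, -0.1]
grip_width: 0.0288
gripper_force: 0.0
```

Call:
play_rows(steps=[[0, 0, 0, 0, 0, 0], [0, 0, 0, 0, 0, 0], [0, 0, 0, 0, 0, 0]], jaw=0.5)

```text
time: 5.7
position: [0.4706, 0.3797, 0.0348]
tool_rot: [180.0, -0.0, 114.9]
force: [-0.9, 0.2, 0.4]
grip_width: 0.0451
gripper_force: 0.0
```

Call:
play_rows(steps=[[0, 0, 0, 0, 0, 0], [0, 0, 0, 0, 0, 0], [0, 0, 0, 0, 0, 0], [0, 0, 0, 0, 0, 0], [0, 0, 0, 0, 0, 0]], jaw=0.1, newtons=8)

```text
time: 6.2
position: [0.4707, 0.3797, 0.0347]
tool_rot: [180.0, 0.0, 114.9]
force: [-0.2, 0.4, -0.6]
grip_width: 0.0258
gripper_force: 8.0
```

Call:
play_rows(steps=[[0, 0, 0, 0, 0, 0], [0, 0, 0, 0, 0, 0], [0, 0, 0, 0, 0, 0]], jaw=0.5)

```text
time: 6.5
position: [0.4707, 0.3797, 0.0348]
tool_rot: [180.0, -0.0, 114.9]
force: [0.6, -0.5, 0.3]
grip_width: 0.0443
gripper_force: 0.0
```

Call:
play_rows(steps=[[0, 0, 0, 0, 0, 0.0833], [0, 0, 0, 0, 0, 0.0833], [0, 0, 0, 0, 0, 0.0833], [0, 0, 0, 0, 0, 0.0833], [0, 0, 0, 0, 0, 0.0833]])

```text
time: 7.0
position: [0.4706, 0.3797, 0.0348]
tool_rot: [180.0, -0.0, 77.2]
force: [-0.5, -0.5, 0.2]
grip_width: 0.0463
gripper_force: 0.0
```

Call:
play_rows(steps=[[0, 0, 0, 0, 0, 0.0833], [0, 0, 0, 0, 0, 0.0833], [0, 0, 0, 0, 0, 0.0833], [0, 0, 0, 0, 0, 0.0833], [0, 0, 0, 0, 0, 0.0833]])

```text
time: 7.5
position: [0.4706, 0.3797, 0.0347]
tool_rot: [-180.0, 0.0, 39.7]
force: [-0.2, -0.3, 0.1]
grip_width: 0.0461
gripper_force: 0.0
```

Call:
play_rows(steps=[[0, 0, 0, 0, 0, 0.0833], [0, 0, 0, 0, 0, 0.0833], [0, 0, 0, 0, 0, 0]])

```text
time: 7.8
position: [0.4707, 0.3797, 0.0348]
tool_rot: [180.0, -0.0, 24.9]
force: [-0.1, -0.2, 0.2]
grip_width: 0.0463
gripper_force: 0.0
```

Call:
play_rows(steps=[[0, 0, 0, 0, 0, 0], [0, 0, 0, 0, 0, 0], [0, 0, 0, 0, 0, 0], [0, 0, 0, 0, 0, 0], [0, 0, 0, 0, 0, 0]], jaw=0.1, newtons=25)

```text
time: 8.3
position: [0.4707, 0.3797, 0.0347]
tool_rot: [-180.0, -0.0, 25.0]
force: [-0.5, -0.0, -0.1]
grip_width: 0.0253
gripper_force: 25.0
```

```bash
python3 - <<'E'
from h import *
plan((.4707,.3797,.12,25),(.428,.178,.12,25),(.428,.178,.070,25),step=.04,start=(.4707,.3797,.0347,25))
E
```

```text
[0.0, 0.0, -0.0948, 0.0, 0.0, 0.0]
[0.0, 0.0, -0.0948, 0.0, 0.0, 0.0]
[0.0, 0.0, -0.0948, 0.0, 0.0, 0.0]
--
[-0.0689, 0.0915, 0.0, 0.0, 0.0, 0.0]
[-0.0689, 0.0915, 0.0, 0.0, 0.0, 0.0]
[-0.0689, 0.0915, 0.0, 0.0, 0.0, 0.0]
[-0.0689, 0.0915, 0.0, 0.0, 0.0, 0.0]
[-0.0689, 0.0915, 0.0, 0.0, 0.0, 0.0]
[-0.0689, 0.0915, 0.0, 0.0, 0.0, 0.0]
--
[0.0001, 0.0001, 0.0834, 0.0, 0.0, 0.0]
[0.0001, 0.0001, 0.0834, 0.0, 0.0, 0.0]
--
```

Call:
play_rows(steps=[[0, 0, -0.095, 0, 0, 0], [0, 0, -0.095, 0, 0, 0], [0, 0, -0.095, 0, 0, 0]])

```text
time: 8.6
position: [0.4702, 0.3793, 0.1206]
tool_rot: [180.0, 0.1, 25.0]
force: [0.1, 0.1, -1.7]
grip_width: 0.0254
gripper_force: 25.0
```

Call:
play_rows(steps=[[-0.069, 0.0915, 0, 0, 0, 0], [-0.069, 0.0915, 0, 0, 0, 0], [-0.069, 0.0915, 0, 0, 0, 0], [-0.069, 0.0915, 0, 0, 0, 0], [-0.069, 0.0915, 0, 0, 0, 0]])

```text
time: 9.1
position: [0.4342, 0.2103, 0.1201]
tool_rot: [180.0, 0.0, 25.0]
force: [-0.1, -0.6, -1.4]
grip_width: 0.0255
gripper_force: 25.0
```

Call:
play_rows(steps=[[-0.069, 0.0915, 0, 0, 0, 0], [0, 0, 0.083, 0, 0, 0], [0, 0, 0.083, 0, 0, 0], [0, 0, 0, 0, 0, 0], [0, 0, 0, 0, 0, 0]])

```text
time: 9.6
position: [0.4271, 0.1778, 0.0704]
tool_rot: [-180.0, 0.1, 25.0]
force: [-0.7, -0.1, -1.6]
grip_width: 0.0252
gripper_force: 25.0
```

```bash
python3 - <<'E'
from h import *
s=status.sense();print(s['position'],s['tool_rot'],s['grip_width'])
c=cam('scene'); np.savez('scene1.npz',**c)
b=c['pixels'][260:335,310:410]
cv2.imwrite('pics/p1.png',cv2.resize(b,None,fx=8,fy=8,interpolation=cv2.INTER_CUBIC)[:,:,::-1])
E
```

```text
[0.42714242 0.17782403 0.07042131] [-1.79985546e+02  8.21999994e-02  2.50014522e+01] 0.025218911652948057
```

View pics/p1.png

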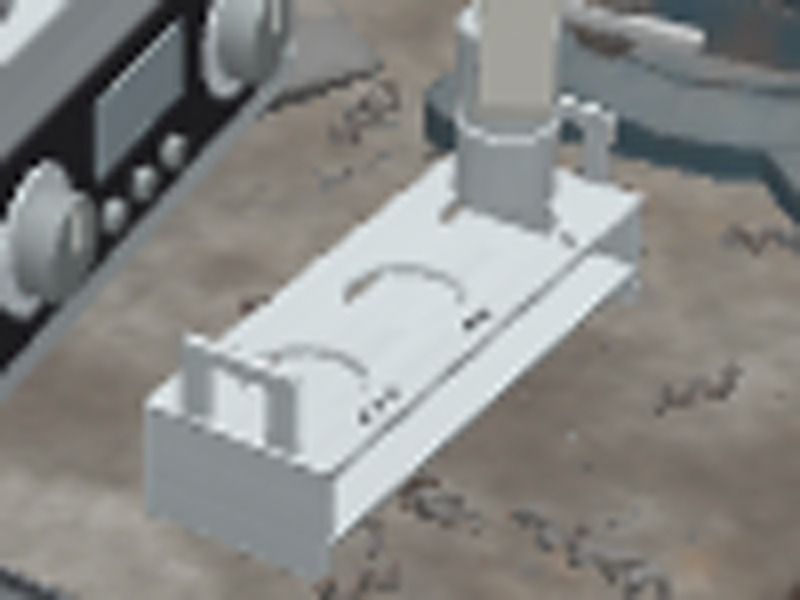

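The crop shows tappet 1 hanging over pocket 1, with its silhouette from x=455 to 557 and its bottom at y≈205–230. The rims of pockets 2 and 3 show at (405,265) and (315,345). I'll measure the tappet against the pockets in this same camera to cancel calibration bias.

```bash
python3 - <<'E'
from h import *
from scipy.optimize import least_squares
def ld(f):
    z=np.load(f); return {k:z[k] for k in z}
def rim(c,roi,f=8,z=.032):
    x0,x1,y0,y1=roi; g=cv2.cvtColor(c['pixels'],cv2.COLOR_RGB2GRAY)[y0:y1,x0:x1].astype(np.float32)
    G=cv2.resize(g,None,fx=f,fy=f,interpolation=cv2.INTER_CUBIC); pts=[]
    for j in range(0,G.shape[1],4):
        col=G[:,j]; d=np.diff(col); i=d.argmin()
        if col[max(0,i-12):i+12].max()-col[max(0,i-12):i+12].min()>45: pts.append([(j+.5)/f-.5+x0,(i+1)/f-.5+y0])
    P=onplane(c,pts,z)[:,:2]
    r=least_squares(lambda q:np.hypot(*(P-q).T)-.0145,P.mean(0)-[.008,-.006],loss='soft_l1',f_scale=.001)
    return r.x,len(P),np.abs(r.fun).mean()
c0=ld('scene0.npz'); c1=ld('scene1.npz')
print('P2',rim(c1,(352,369,290,300))); print('P3',rim(c1,(341,357,300,310)))
print('P2',rim(c0,(352,369,290,300))); print('P3',rim(c0,(341,357,300,310))); print('P1',rim(c0,(364,381,280,290)))
g=cv2.cvtColor(c1['pixels'],cv2.COLOR_RGB2GRAY)
print(g[272:292,362:386])
cam0,_=rays(c1,[[320,240]])
for z in(.0387,.045,.05,.0637):   # predicted silhouette
    a=np.linspace(0,2*np.pi,180); C=np.c_[.428+.013*np.cos(a),.178+.013*np.sin(a),np.full(180,z)]
    u=cv2.projectPoints(C,c1['rvec'],c1['tvec'],c1['K'],c1['D'])[0][:,0]; print(z,u.min(0),u.max(0))
E
```

```text
P2 (array([0.4322851 , 0.22496998]), 21, np.float64(0.00066920253989728))
P3 (array([0.43438377, 0.27008551]), 24, np.float64(0.0021219024540691744))
P2 (array([0.43228283, 0.22498849]), 21, np.float64(0.0006571606374089185))
P3 (array([0.43477853, 0.270153  ]), 23, np.float64(0.002141305841926976))
P1 (array([0.42681831, 0.18165061]), 31, np.float64(0.0003937324566217883))
[[136 100 116 119 120 136 133 133 162 161 161 161 161 161 161 161 163 126
  214 205 108 118 124 125]
 [141  68  95 122 124 150 133 138 144 143 145 145 148 149 149 149 149 153
  153 145 169 214 213 111]
 [146  64  66  95 120 167 130 136 138 139 139 139 140 140 140 140 140 153
  139 138 143 152 145 169]
 [143  66  62  67  73 172 154 136 140 140 142 144 144 144 143 139 156 182
   89  84 136 137 136 141]
 [141  67  61  64  67 127 177 197 164 143 144 146 144 145 142 181 182 141
   73  70  80 139 140 138]
 [140  92  64  64  66 123 136 145 163 199 185 186 184 185 185 147 142 132
   82  85  89 138 140 141]
 [138 131  92  67  68 123 131 138 142 148 148 149 149 150 149 142 137 129
  134 138 130 139 140 141]
 [132 100 102 12
[... 846 characters left out ...]
140 140 139 140 168
  218 219 219 219 219 219]
 [219 219 219 220 216 218 217 218 219 217 215 216 201 163 138 138 140 193
  219 219 219 219 219 218]
 [219 220 220 220 219 218 218 218 218 218 219 219 218 216 215 198 182 217
  157 191 219 219 202 164]
 [220 220 219 220 219 219 218 218 218 219 220 219 218 218 218 218 217 218
  187 151 218 202 139 139]
 [219 220 219 218 219 218 218 216 214 215 217 219 220 219 219 218 217 218
  217 216 184 140 160 138]]
0.0387 [365.77938142 279.84803344] [378.62582566 286.43985047]
0.045 [365.87162688 277.19247095] [378.75462237 283.74095224]
0.05 [365.94513789 275.07424357] [378.85726791 281.5878688 ]
0.0637 [366.14792872 269.2216056 ] [379.14046096 275.63759317]
```

```bash
python3 - <<'E'
from h import *
def ld(f):
    z=np.load(f); return {k:z[k] for k in z}
c=ld('scene1.npz'); P=cloud(c); o,_=rays(c,[[320,240]])
q=P[278:285,369:377]
v=np.array([.43,-.786]);v/=np.linalg.norm(v); l=np.array([v[1],-v[0]])*-1
d=q[:,:,:2]-[.428,.178]
print('along view (expect about -13 mid)',np.round(1000*d@v,1)); print('lat',np.round(1000*d[3]@l,1)); print('z',q[:,3,2].round(4))
# rack plate in both cams: centroid of plate points by extents along rack axes
for f in('scene0.npz','top0.npz'):
    c=ld(f);P=cloud(c); H=P[:,:,2]; m=(abs(H-.032)<.006)&(abs(P[:,:,0]-.434)<.05)&(abs(P[:,:,1]-.222)<.09)
    q=P[m]; print(f,m.sum(), 'z',np.median(q[:,2]))
    a=np.radians(-7.4); X=np.array([np.cos(a),np.sin(a)]); Y=np.array([-np.sin(a),np.cos(a)])
    for A in(X,Y):
        s=q[:,:2]@A; print(np.percentile(s,[.5,2,98,99.5]).round(4), 'ctr now', np.array([.4335,.222])@A)
    w=P[(abs(H-.018)<.012)&(abs(P[:,:,0]-.434)<.06)&(abs(P[:,:,1]-.222)<.1)]
E
```

```text
along view (expect about -13 mid) [[-10.4  -9.2 -12.2  -9.4 -11.3 -10.6 -11.9 -11.9]
 [-10.6  -9.9 -12.1 -14.1 -13.3 -15.  -10.6 -13. ]
 [-10.3  -7.9  -9.4 -11.8 -13.5  -9.7 -11.9 -10.7]
 [ -7.  -13.  -10.6 -15.2 -11.9 -13.9 -14.5 -11.6]
 [-10.8 -10.6 -14.2 -12.7 -12.2 -11.4 -12.9 -11.8]
 [-10.1 -11.1 -12.1 -13.1 -13.6 -13.6 -12.4  -9.8]
 [-11.  -11.6 -12.4 -10.6 -13.5 -14.2 -12.5 -11.1]]
lat [ 7.4  6.   3.7  2.2 -0.1 -1.9 -3.8 -6.2]
z [0.0562 0.0566 0.053  0.0527 0.0489 0.0468 0.043 ]
scene0.npz 919 z 0.030637148836898054
[0.3744 0.375  0.4267 0.4274] ctr now 0.40129682645285075
[0.2027 0.2048 0.3529 0.354 ] ctr now 0.27598388916541955
top0.npz 934 z 0.0314062374923737
[0.3755 0.3761 0.4268 0.4276] ctr now 0.40129682645285075
[0.2018 0.2036 0.3463 0.3484] ctr now 0.27598388916541955
```

The scene camera's bias at the tappet is under 0.5 mm, so pocket 1 is at about (.4276, .1795). I'll shift 1.5 mm and lower gently, watching the force.

Call:
play_rows(steps=[[0.001, -0.005, 0, 0, 0, 0], [0, 0, 0.007, 0, 0, 0], [0, 0, 0.007, 0, 0, 0], [0, 0, 0.007, 0, 0, 0], [0, 0, 0, 0, 0, 0]])

```text
time: 10.15
position: [0.427, 0.1794, 0.0638]
tool_rot: [-180.0, 0.0, 25.0]
force: [-1.2, -0.4, -0.8]
grip_width: 0.0255
gripper_force: 25.0
```

Call:
play_rows(steps=[[0, 0, 0.004, 0, 0, 0], [0, 0, 0.004, 0, 0, 0], [0, 0, 0.004, 0, 0, 0], [0, 0, 0, 0, 0, 0]])

```text
time: 10.55
position: [0.4271, 0.1793, 0.0603]
tool_rot: [-180.0, 0.0, 25.0]
force: [-0.7, 0.1, -1.1]
grip_width: 0.0254
gripper_force: 25.0
```

In, with no contact force. I'll go a bit further and release, then lift and push home with the fingers closed.

Call:
play_rows(steps=[[0, 0, 0.006, 0, 0, 0], [0, 0, 0.006, 0, 0, 0], [0, 0, 0, 0, 0, 0]])

```text
time: 10.85
position: [0.427, 0.1793, 0.0566]
tool_rot: [-180.0, 0.0, 25.0]
force: [0.1, -0.1, -1.4]
grip_width: 0.0258
gripper_force: 25.0
```

Call:
play_rows(steps=[[0, 0, 0, 0, 0, 0], [0, 0, 0, 0, 0, 0], [0, 0, 0, 0, 0, 0]], jaw=0.45)

```text
time: 11.15
position: [0.4275, 0.1795, 0.0571]
tool_rot: [180.0, -0.0, 25.0]
force: [-0.1, -0.5, 0.3]
grip_width: 0.0409
gripper_force: 0.0
```

Call:
play_rows(steps=[[0, 0, -0.06, 0, 0, 0], [0, 0, -0.06, 0, 0, 0], [0, 0, 0, 0, 0, 0], [0, 0, 0, 0, 0, 0], [0, 0, 0, 0, 0, 0]], jaw=0)

```text
time: 11.65
position: [0.4267, 0.1792, 0.0919]
tool_rot: [-180.0, 0.1, 25.0]
force: [-0.0, -1.0, -0.2]
grip_width: 0.0064
gripper_force: 0.0
```

Call:
play_rows(steps=[[0, 0, 0, 0, 0, 0], [0, 0, 0, 0, 0, 0]])

```text
time: 11.85
position: [0.4267, 0.1792, 0.0921]
tool_rot: [-180.0, 0.1, 25.0]
force: [0.6, -0.7, 0.3]
grip_width: 0.0005
gripper_force: 0.0
```

```bash
python3 - <<'E'
from h import *
c=cam('scene');np.savez('scene2.npz',**c); s=status.sense(); print(s['position'],s['grip_width'],s['force'])
P=cloud(c); m=(abs(P[:,:,0]-.4275)<.02)&(abs(P[:,:,1]-.18)<.02)&(P[:,:,2]<.085); print(np.sort(P[m][:,2])[-60::6].round(4))
b=c['pixels'][240:335,310:420]
cv2.imwrite('pics/p2.png',cv2.resize(b,None,fx=6,fy=6,interpolation=cv2.INTER_CUBIC)[:,:,::-1])
E
```

```text
[0.42683401 0.17928297 0.09227238] 0.0006602975517620396 [0.54036185 0.56372628 0.20998458]
[0.0581 0.0586 0.0589 0.0592 0.0596 0.0597 0.0602 0.0606 0.061  0.0612]
```

View pics/p2.png

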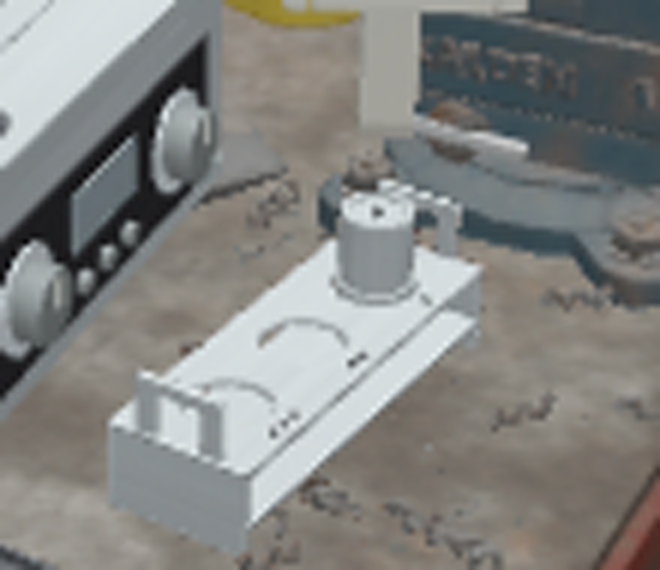

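The crop shows tappet 1 standing upright in pocket 1, with its top at (377,210) and its height at about .061. I'll give it a gentle push to confirm it is home.

Call:
play_rows(steps=[[0, 0, 0.07, 0, 0, 0], [0, 0, 0.02, 0, 0, 0], [0, 0, 0.007, 0, 0, 0], [0, 0, 0.003, 0, 0, 0], [0, 0, 0.003, 0, 0, 0]])

```text
time: 12.4
position: [0.4277, 0.1795, 0.0626]
tool_rot: [180.0, -0.0, 25.0]
force: [0.5, -0.6, 0.2]
grip_width: 0.0004
gripper_force: 0.0
```

Call:
play_rows(steps=[[0, 0, 0.003, 0, 0, 0], [0, 0, 0, 0, 0, 0]])

```text
time: 12.6
position: [0.4281, 0.1796, 0.0623]
tool_rot: [180.0, -0.1, 25.0]
force: [-1.1, -0.2, 4.9]
grip_width: 0.0006
gripper_force: 2.5
```

```bash
python3 - <<'E'
from h import *
plan((.4278,.1795,.13,25),(.4855,.4325,.13,115),(.4855,.4325,.0345,115),step=.05,start=(.4278,.1795,.061,25))
E
```

```text
[0.0, 0.0, -0.115, 0.0, 0.0, 0.0]
[0.0, 0.0, -0.115, 0.0, 0.0, 0.0]
--
[0.0442, -0.0569, -0.0, 0.0, 0.0, -0.0833]
[0.0513, -0.0507, -0.0, 0.0, 0.0, -0.0833]
[0.0574, -0.0435, -0.0, 0.0, 0.0, -0.0833]
[0.0626, -0.0357, -0.0, 0.0, 0.0, -0.0833]
[0.0668, -0.0272, -0.0, 0.0, 0.0, -0.0833]
[0.0697, -0.0183, -0.0, 0.0, 0.0, -0.0833]
[0.0715, -0.009, -0.0, 0.0, 0.0, -0.0833]
[0.0721, 0.0004, -0.0, 0.0, 0.0, -0.0833]
[0.0714, 0.0098, -0.0, 0.0, 0.0, -0.0833]
[0.0695, 0.019, -0.0, 0.0, 0.0, -0.0833]
[0.0664, 0.028, -0.0, 0.0, 0.0, -0.0833]
[0.0622, 0.0364, -0.0, 0.0, 0.0, -0.0833]
--
[0.0, 0.0001, 0.1592, -0.0, 0.0, -0.0002]
[0.0, 0.0001, 0.1592, -0.0, 0.0, -0.0002]
--
```

Call:
play_rows(steps=[[0, 0, 0.003, 0, 0, 0], [0, 0, 0, 0, 0, 0], [0, 0, -0.118, 0, 0, 0], [0, 0, -0.118, 0, 0, 0], [0, 0, 0, 0, 0, 0]])

```text
time: 13.1
position: [0.4309, 0.1805, 0.137]
tool_rot: [179.9, -0.5, 25.0]
force: [0.6, 0.9, 0.4]
grip_width: 0.0007
gripper_force: 0.0
```

Call:
play_rows(steps=[[0.0442, -0.0569, 0, 0, 0, -0.0833], [0.0513, -0.0507, 0, 0, 0, -0.0833], [0.0574, -0.0435, 0, 0, 0, -0.0833], [0.0626, -0.0357, 0, 0, 0, -0.0833], [0.0668, -0.0272, 0, 0, 0, -0.0833]], jaw=0.6)

```text
time: 13.6
position: [0.4514, 0.2856, 0.1306]
tool_rot: [-180.0, 0.0, 62.8]
force: [0.4, 0.3, 0.2]
grip_width: 0.036
gripper_force: 0.0
```

Call:
play_rows(steps=[[0.0697, -0.0183, 0, 0, 0, -0.0833], [0.0715, -0.009, 0, 0, 0, -0.0833], [0.0721, 0, 0, 0, 0, -0.0833], [0.0714, 0.0098, 0, 0, 0, -0.0833], [0.0695, 0.019, 0, 0, 0, -0.0833]])

```text
time: 14.1
position: [0.4752, 0.391, 0.1304]
tool_rot: [-180.0, 0.0, 100.3]
force: [-0.4, -0.1, -0.3]
grip_width: 0.0558
gripper_force: 0.0
```

Call:
play_rows(steps=[[0.0664, 0.028, 0, 0, 0, -0.0833], [0.0622, 0.0364, 0, 0, 0, -0.0833], [0, 0, 0, 0, 0, 0], [0, 0, 0, 0, 0, 0]])

```text
time: 14.5
position: [0.4846, 0.4322, 0.1303]
tool_rot: [-179.9, 0.0, 114.8]
force: [0.4, 0.1, -0.4]
grip_width: 0.0561
gripper_force: 0.0
```

```bash
python3 - <<'E'
from h import *
plan((.4855,.4325,.0345,115),step=.035)
c=cam('scene');P=cloud(c);g=P[:,:,2]
# tappet tops now
m=((g>.044)&(g<.06)).astype(np.uint8); m[:310]=0;m[390:]=0;m[:,:235]=0;m[:,320:]=0
k,L,st,ce=cv2.connectedComponentsWithStats(m)
print([(st[i,4],np.median(P[L==i],0).round(4)) for i in range(1,k) if st[i,4]>40])
E
```

```text
[-0.0001, 0.0011, 0.1064, -0.0002, 0.0001, -0.0006]
[-0.0001, 0.0011, 0.1064, -0.0002, 0.0001, -0.0006]
[-0.0002, 0.0011, 0.1064, -0.0002, 0.0001, -0.0006]
--
[(np.int32(161), array([0.4852, 0.4337, 0.0497])), (np.int32(180), array([0.4936, 0.4857, 0.0496]))]
```

Call:
play_rows(steps=[[0, 0.001, 0.106, 0, 0, 0], [0, 0.001, 0.106, 0, 0, 0], [0, 0.001, 0.106, 0, 0, 0], [0, 0, 0, 0, 0, 0], [0, 0, 0, 0, 0, 0]])

```text
time: 15.05
position: [0.4853, 0.4318, 0.0356]
tool_rot: [-179.9, 0.0, 114.9]
force: [0.7, -0.1, 0.1]
grip_width: 0.0557
gripper_force: 0.0
```

Call:
play_rows(steps=[[0, 0, 0, 0, 0, 0], [0, 0, 0, 0, 0, 0], [0, 0, 0, 0, 0, 0], [0, 0, 0, 0, 0, 0], [0, 0, 0, 0, 0, 0]], jaw=0.1, newtons=8)

```text
time: 15.55
position: [0.4862, 0.4332, 0.0365]
tool_rot: [179.9, -0.0, 115.0]
force: [0.3, -0.1, 4.3]
grip_width: 0.0256
gripper_force: 8.0
```

Call:
play_rows(steps=[[0, 0, 0, 0, 0, 0], [0, 0, 0, 0, 0, 0]])

```text
time: 15.75
position: [0.4862, 0.4332, 0.0365]
tool_rot: [179.9, -0.0, 115.0]
force: [-0.5, -1.2, 5.2]
grip_width: 0.0255
gripper_force: 8.0
```

Call:
play_rows(steps=[[0, 0, 0, 0, 0, 0], [0, 0, 0, 0, 0, 0], [0, 0, 0, 0, 0, 0]], jaw=0.5)

```text
time: 16.05
position: [0.4853, 0.4324, 0.035]
tool_rot: [-179.9, 0.0, 114.9]
force: [-0.0, 0.3, -0.8]
grip_width: 0.044
gripper_force: 0.0
```

Call:
play_rows(steps=[[0, 0, 0, 0, 0, 0.0833], [0, 0, 0, 0, 0, 0.0833], [0, 0, 0, 0, 0, 0.0833], [0, 0, 0, 0, 0, 0.0833], [0, 0, 0, 0, 0, 0.0833]])

```text
time: 16.55
position: [0.4854, 0.4325, 0.0352]
tool_rot: [-180.0, 0.0, 77.2]
force: [-0.4, -0.4, 0.3]
grip_width: 0.0464
gripper_force: 0.0
```

Call:
play_rows(steps=[[0, 0, 0, 0, 0, 0.0833], [0, 0, 0, 0, 0, 0.0833], [0, 0, 0, 0, 0, 0.0833], [0, 0, 0, 0, 0, 0.0833], [0, 0, 0, 0, 0, 0.0833]])

```text
time: 17.05
position: [0.4854, 0.4325, 0.0351]
tool_rot: [-180.0, 0.1, 39.7]
force: [-0.8, -0.6, 0.9]
grip_width: 0.0468
gripper_force: 0.0
```

Call:
play_rows(steps=[[0, 0, 0, 0, 0, 0.0833], [0, 0, 0, 0, 0, 0.0833], [0, 0, 0, 0, 0, 0]])

```text
time: 17.35
position: [0.4854, 0.4326, 0.0352]
tool_rot: [180.0, 0.0, 24.9]
force: [0.8, 0.7, 0.1]
grip_width: 0.0469
gripper_force: 0.0
```

Call:
play_rows(steps=[[0, 0, 0, 0, 0, 0], [0, 0, 0, 0, 0, 0], [0, 0, 0, 0, 0, 0], [0, 0, 0, 0, 0, 0], [0, 0, 0, 0, 0, 0]], jaw=0.1, newtons=25)

```text
time: 17.85
position: [0.4857, 0.4327, 0.0356]
tool_rot: [180.0, 0.0, 25.0]
force: [-0.4, -0.0, -1.3]
grip_width: 0.0253
gripper_force: 24.9
```

```bash
python3 - <<'E'
from h import *
s=status.sense();p=s['position'];print(p,s['grip_width'])
plan((p[0],p[1],.12,25),(.4330,.2240,.12,25),(.4330,.2240,.070,25),step=.045)
E
```

```text
[0.48570546 0.43270288 0.03558747] 0.025322795706871848
[-0.0, 0.0, -0.1407, 0.0, 0.0, 0.0001]
[-0.0, 0.0, -0.1407, 0.0, 0.0, 0.0001]
--
[-0.0906, 0.1113, 0.0, 0.0, 0.0, -0.0]
[-0.0906, 0.1113, 0.0, 0.0, 0.0, -0.0]
[-0.0906, 0.1113, 0.0, 0.0, 0.0, -0.0]
[-0.0906, 0.1113, 0.0, 0.0, 0.0, -0.0]
[-0.0906, 0.1113, 0.0, 0.0, 0.0, -0.0]
--
[-0.0001, -0.0001, 0.0834, 0.0, 0.0, -0.0]
[-0.0001, -0.0001, 0.0834, 0.0, 0.0, -0.0]
--
```

Call:
play_rows(steps=[[0, 0, -0.141, 0, 0, 0], [0, 0, -0.141, 0, 0, 0], [-0.0906, 0.1113, 0, 0, 0, 0], [-0.0906, 0.1113, 0, 0, 0, 0], [-0.0906, 0.1113, 0, 0, 0, 0]])

```text
time: 18.35
position: [0.4536, 0.3064, 0.1204]
tool_rot: [180.0, -0.0, 25.1]
force: [0.7, -0.5, -1.2]
grip_width: 0.0254
gripper_force: 24.9
```

Call:
play_rows(steps=[[-0.0906, 0.1113, 0, 0, 0, 0], [-0.0906, 0.1113, 0, 0, 0, 0], [0, 0, 0.07, 0, 0, 0], [0, 0, 0.07, 0, 0, 0], [0, 0, 0, 0, 0, 0]])

```text
time: 18.85
position: [0.4307, 0.2227, 0.0754]
tool_rot: [-180.0, 0.3, 25.0]
force: [-0.4, 0.6, -1.8]
grip_width: 0.0254
gripper_force: 24.9
```

Call:
play_rows(steps=[[0, 0, 0, 0, 0, 0], [0, 0, 0, 0, 0, 0]])

```text
time: 19.05
position: [0.4338, 0.2245, 0.0794]
tool_rot: [180.0, -0.1, 25.0]
force: [0.3, -0.4, -1.6]
grip_width: 0.0253
gripper_force: 24.9
```

Call:
play_rows(steps=[[-0.001, 0.001, 0.02, 0, 0, 0], [0, 0, 0.015, 0, 0, 0], [0, 0, 0, 0, 0, 0], [0, 0, 0, 0, 0, 0], [0, 0, 0, 0, 0, 0]])

```text
time: 19.55
position: [0.433, 0.2237, 0.0678]
tool_rot: [180.0, -0.0, 25.0]
force: [-0.1, -0.6, -1.9]
grip_width: 0.0257
gripper_force: 24.9
```

Call:
play_rows(steps=[[0, 0, 0.008, 0, 0, 0], [0, 0, 0.006, 0, 0, 0], [0, 0, 0.006, 0, 0, 0], [0, 0, 0, 0, 0, 0], [0, 0, 0, 0, 0, 0]])

```text
time: 20.05
position: [0.4328, 0.2236, 0.0616]
tool_rot: [-180.0, 0.0, 25.0]
force: [-0.3, -0.3, -1.6]
grip_width: 0.0252
gripper_force: 24.9
```

Call:
play_rows(steps=[[0, 0, 0.006, 0, 0, 0], [0, 0, 0.005, 0, 0, 0], [0, 0, 0.005, 0, 0, 0], [0, 0, 0, 0, 0, 0]])

```text
time: 20.45
position: [0.4327, 0.2236, 0.0566]
tool_rot: [-180.0, 0.0, 25.0]
force: [-0.7, 0.5, -1.1]
grip_width: 0.0251
gripper_force: 24.9
```

Call:
play_rows(steps=[[0, 0, 0, 0, 0, 0], [0, 0, 0, 0, 0, 0], [0, 0, 0, 0, 0, 0]], jaw=0.45)

```text
time: 20.75
position: [0.4332, 0.2238, 0.0572]
tool_rot: [180.0, -0.0, 25.0]
force: [-0.0, 1.2, 0.3]
grip_width: 0.041
gripper_force: 0.0
```

Call:
play_rows(steps=[[0, 0, -0.06, 0, 0, 0], [0, 0, -0.06, 0, 0, 0], [0, 0, 0, 0, 0, 0], [0, 0, 0, 0, 0, 0], [0, 0, 0, 0, 0, 0]], jaw=0)

```text
time: 21.25
position: [0.4323, 0.2234, 0.0919]
tool_rot: [-180.0, 0.1, 25.0]
force: [-0.6, -0.7, -0.5]
grip_width: 0.0063
gripper_force: 0.0
```

Call:
play_rows(steps=[[0, 0, 0, 0, 0, 0], [0, 0, 0, 0, 0, 0]])

```text
time: 21.45
position: [0.4324, 0.2234, 0.0921]
tool_rot: [-180.0, 0.1, 25.0]
force: [-0.2, -0.5, 0.4]
grip_width: 0.0006
gripper_force: 0.0
```

```bash
python3 - <<'E'
from h import *
c=cam('scene'); s=status.sense(); print(s['position'],s['grip_width'],s['force'])
P=cloud(c)
for x,y in((.4275,.1795),(.433,.224)):
    m=(abs(P[:,:,0]-x)<.014)&(abs(P[:,:,1]-y)<.014)&(P[:,:,2]<.075)&(P[:,:,2]>.056); print(m.sum(),np.median(P[m],0).round(4),P[m][:,2].max())
E
```

```text
[0.43248384 0.22348275 0.09228578] 0.0005471151190085676 [ 0.21459138 -1.03126525 -0.27270553]
76 [0.4273 0.1809 0.059 ] 0.0625532986633765
89 [0.4329 0.2245 0.0591] 0.06221184733243196
```

```bash
python3 - <<'E'
from h import *
plan((.494,.4845,.137,115),(.494,.4845,.0345,115),step=.05,start=(.433,.2238,.137,25))
E
```

```text
[0.046, -0.0585, -0.0, 0.0, 0.0, -0.0833]
[0.0532, -0.052, -0.0, 0.0, 0.0, -0.0833]
[0.0595, -0.0446, -0.0, 0.0, 0.0, -0.0833]
[0.0648, -0.0364, -0.0, 0.0, 0.0, -0.0833]
[0.069, -0.0277, -0.0, 0.0, 0.0, -0.0833]
[0.0721, -0.0184, -0.0, 0.0, 0.0, -0.0833]
[0.0738, -0.0089, -0.0, 0.0, 0.0, -0.0833]
[0.0744, 0.0008, -0.0, 0.0, 0.0, -0.0833]
[0.0736, 0.0105, -0.0, 0.0, 0.0, -0.0833]
[0.0716, 0.0201, -0.0, 0.0, 0.0, -0.0833]
[0.0684, 0.0292, -0.0, 0.0, 0.0, -0.0833]
[0.064, 0.0379, -0.0, 0.0, 0.0, -0.0833]
--
[-0.0, 0.0, 0.1139, -0.0, 0.0, -0.0001]
[-0.0, 0.0, 0.1139, -0.0, 0.0, -0.0001]
[-0.0, 0.0, 0.1139, -0.0, 0.0, -0.0001]
--
```

Call:
play_rows(steps=[[0, 0, 0.07, 0, 0, 0], [0, 0, 0.02, 0, 0, 0], [0, 0, 0.007, 0, 0, 0], [0, 0, 0.003, 0, 0, 0], [0, 0, 0.003, 0, 0, 0]])

```text
time: 22.0
position: [0.4333, 0.2238, 0.0626]
tool_rot: [180.0, -0.0, 25.0]
force: [0.2, -0.4, -0.1]
grip_width: 0.0006
gripper_force: 0.0
```

Call:
play_rows(steps=[[0, 0, 0.005, 0, 0, 0], [0, 0, 0, 0, 0, 0]])

```text
time: 22.2
position: [0.4341, 0.2241, 0.0624]
tool_rot: [180.0, -0.1, 25.0]
force: [-3.0, -1.3, 8.6]
grip_width: 0.0002
gripper_force: 4.4
```

Tappet 2 is home, with contact at .062. On to tappet 3.

Call:
play_rows(steps=[[0, 0, 0, 0, 0, 0], [0, 0, -0.13, 0, 0, 0], [0, 0, -0.125, 0, 0, 0], [0, 0, 0, 0, 0, 0]])

```text
time: 22.6
position: [0.4368, 0.2252, 0.1437]
tool_rot: [180.0, -0.6, 25.0]
force: [1.2, -0.2, 0.3]
grip_width: 0.0007
gripper_force: 0.0
```

Call:
play_rows(steps=[[0.046, -0.0585, 0, 0, 0, -0.0833], [0.0532, -0.052, 0, 0, 0, -0.0833], [0.0595, -0.0446, 0, 0, 0, -0.0833], [0.0648, -0.0364, 0, 0, 0, -0.0833], [0.069, -0.0277, 0, 0, 0, -0.0833]], jaw=0.6)

```text
time: 23.1
position: [0.4586, 0.3332, 0.137]
tool_rot: [180.0, -0.0, 62.8]
force: [0.6, -1.0, -0.6]
grip_width: 0.0362
gripper_force: 0.0
```

Call:
play_rows(steps=[[0.0721, -0.0184, 0, 0, 0, -0.0833], [0.0738, -0.0089, 0, 0, 0, -0.0833], [0.0744, 0.0008, 0, 0, 0, -0.0833], [0.0736, 0.0105, 0, 0, 0, -0.0833], [0.0716, 0.0201, 0, 0, 0, -0.0833]])

```text
time: 23.6
position: [0.484, 0.4418, 0.1368]
tool_rot: [180.0, -0.0, 100.3]
force: [0.3, -0.4, 0.6]
grip_width: 0.0558
gripper_force: 0.0
```

Call:
play_rows(steps=[[0.0684, 0.0292, 0, 0, 0, -0.0833], [0.064, 0.0379, 0, 0, 0, -0.0833], [0, 0, 0, 0, 0, 0], [0, 0, 0, 0, 0, 0], [0, 0, 0, 0, 0, 0]])

```text
time: 24.1
position: [0.4939, 0.4835, 0.1368]
tool_rot: [-180.0, 0.0, 114.8]
force: [0.2, 0.1, 0.2]
grip_width: 0.0557
gripper_force: 0.0
```

```bash
python3 - <<'E'
from h import *
print(status.sense()['position'],status.sense()['joint_pos'])
plan((.494,.4845,.035,115),step=.035)
E
```

```text
[0.49387243 0.48352337 0.13678607] [ 4.01526025e+01  2.41099037e+01  7.41812203e+01 -1.38524350e-02
  8.17447628e+01  1.53512035e+01]
[0.001, 0.0006, 0.1131, -0.0001, 0.0001, -0.0007]
[0.001, 0.0006, 0.1131, -0.0001, 0.0001, -0.0007]
[0.0009, 0.0006, 0.1131, -0.0001, 0.0001, -0.0007]
--
```

Call:
play_rows(steps=[[0.001, 0.001, 0.113, 0, 0, 0], [0.001, 0, 0.113, 0, 0, 0], [0.001, 0, 0.113, 0, 0, 0], [0, 0, 0, 0, 0, 0], [0, 0, 0, 0, 0, 0]])

```text
time: 24.6
position: [0.4935, 0.4843, 0.0354]
tool_rot: [-179.9, 0.0, 114.9]
force: [0.2, -0.0, 0.6]
grip_width: 0.056
gripper_force: 0.0
```

Call:
play_rows(steps=[[0, 0, 0, 0, 0, 0], [0, 0, 0, 0, 0, 0], [0, 0, 0, 0, 0, 0], [0, 0, 0, 0, 0, 0], [0, 0, 0, 0, 0, 0]], jaw=0.1, newtons=8)

```text
time: 25.1
position: [0.4943, 0.4857, 0.0363]
tool_rot: [179.9, -0.0, 114.9]
force: [0.1, -0.2, 3.6]
grip_width: 0.0258
gripper_force: 8.0
```

Call:
play_rows(steps=[[0, 0, 0, 0, 0, 0], [0, 0, 0, 0, 0, 0]])

```text
time: 25.3
position: [0.4944, 0.4857, 0.0363]
tool_rot: [179.9, -0.0, 114.9]
force: [1.4, -0.4, 5.7]
grip_width: 0.0257
gripper_force: 8.0
```

Call:
play_rows(steps=[[0, 0, 0, 0, 0, 0], [0, 0, 0, 0, 0, 0], [0, 0, 0, 0, 0, 0]], jaw=0.5)

```text
time: 25.6
position: [0.4934, 0.485, 0.0347]
tool_rot: [-179.9, 0.0, 114.9]
force: [0.2, 0.3, 0.6]
grip_width: 0.0438
gripper_force: 0.0
```

Call:
play_rows(steps=[[0, 0, 0, 0, 0, 0.0833], [0, 0, 0, 0, 0, 0.0833], [0, 0, 0, 0, 0, 0.0833], [0, 0, 0, 0, 0, 0.0833], [0, 0, 0, 0, 0, 0.0833]])

```text
time: 26.1
position: [0.4936, 0.485, 0.0348]
tool_rot: [-180.0, 0.0, 77.2]
force: [0.4, 0.9, -0.2]
grip_width: 0.0465
gripper_force: 0.0
```

Call:
play_rows(steps=[[0, 0, 0, 0, 0, 0.0833], [0, 0, 0, 0, 0, 0.0833], [0, 0, 0, 0, 0, 0.0833], [0, 0, 0, 0, 0, 0.0833], [0, 0, 0, 0, 0, 0.0833]])

```text
time: 26.6
position: [0.4936, 0.485, 0.0349]
tool_rot: [-180.0, 0.0, 39.7]
force: [0.2, -0.9, -0.1]
grip_width: 0.0464
gripper_force: 0.0
```

Call:
play_rows(steps=[[0, 0, 0, 0, 0, 0.0833], [0, 0, 0, 0, 0, 0.0833], [0, 0, 0, 0, 0, 0]])

```text
time: 26.9
position: [0.4936, 0.485, 0.0349]
tool_rot: [180.0, 0.0, 24.9]
force: [0.5, 0.1, -0.1]
grip_width: 0.0462
gripper_force: 0.0
```

Call:
play_rows(steps=[[0, 0, 0, 0, 0, 0], [0, 0, 0, 0, 0, 0], [0, 0, 0, 0, 0, 0], [0, 0, 0, 0, 0, 0], [0, 0, 0, 0, 0, 0]], jaw=0.1, newtons=25)

```text
time: 27.4
position: [0.4938, 0.4852, 0.0353]
tool_rot: [180.0, 0.0, 25.0]
force: [0.4, -0.8, -0.2]
grip_width: 0.0256
gripper_force: 24.8
```

```bash
python3 - <<'E'
from h import *
s=status.sense();p=s['position'];print(p,s['grip_width'])
plan((p[0],p[1],.12,25),(.4387,.2683,.12,25),(.4387,.2683,.070,25),step=.045)
E
```

```text
[0.49383536 0.48519769 0.03526401] 0.025572652410696055
[-0.0, 0.0, -0.1412, 0.0, 0.0, 0.0001]
[-0.0, 0.0, -0.1412, 0.0, 0.0, 0.0001]
--
[-0.0944, 0.1155, 0.0, 0.0, 0.0, -0.0]
[-0.0944, 0.1155, 0.0, 0.0, 0.0, -0.0]
[-0.0944, 0.1155, 0.0, 0.0, 0.0, -0.0]
[-0.0944, 0.1155, 0.0, 0.0, 0.0, -0.0]
[-0.0944, 0.1155, 0.0, 0.0, 0.0, -0.0]
--
[-0.0001, 0.0001, 0.0833, 0.0, 0.0, -0.0]
[-0.0001, 0.0001, 0.0833, 0.0, 0.0, -0.0]
--
```

Call:
play_rows(steps=[[0, 0, -0.141, 0, 0, 0], [0, 0, -0.141, 0, 0, 0], [-0.0944, 0.1155, 0, 0, 0, 0], [-0.0944, 0.1155, 0, 0, 0, 0], [-0.0944, 0.1155, 0, 0, 0, 0]])

```text
time: 27.9
position: [0.4602, 0.354, 0.1201]
tool_rot: [180.0, -0.0, 25.1]
force: [0.3, -0.3, -1.0]
grip_width: 0.0257
gripper_force: 24.8
```

Call:
play_rows(steps=[[-0.0944, 0.1155, 0, 0, 0, 0], [-0.0944, 0.1155, 0, 0, 0, 0], [0, 0, 0, 0, 0, 0], [0, 0, 0.07, 0, 0, 0], [0, 0, 0.07, 0, 0, 0]])

```text
time: 28.4
position: [0.4398, 0.2689, 0.0787]
tool_rot: [-180.0, -0.2, 25.0]
force: [0.4, 0.2, -1.6]
grip_width: 0.0254
gripper_force: 24.8
```

Call:
play_rows(steps=[[0, 0, 0.02, 0, 0, 0], [0, 0, 0, 0, 0, 0], [0, 0, 0, 0, 0, 0], [0, 0, 0, 0, 0, 0], [0, 0, 0, 0, 0, 0]])

```text
time: 28.9
position: [0.4394, 0.2689, 0.073]
tool_rot: [-180.0, -0.1, 25.0]
force: [0.0, 0.3, -1.7]
grip_width: 0.0253
gripper_force: 24.8
```

Call:
play_rows(steps=[[-0.003, 0, 0.012, 0, 0, 0], [0, 0, 0.009, 0, 0, 0], [0, 0, 0.008, 0, 0, 0], [0, 0, 0, 0, 0, 0], [0, 0, 0, 0, 0, 0]])

```text
time: 29.4
position: [0.4377, 0.268, 0.0631]
tool_rot: [-180.0, 0.0, 25.0]
force: [0.4, 0.8, -1.6]
grip_width: 0.0256
gripper_force: 24.8
```

Call:
play_rows(steps=[[0, 0, 0.005, 0, 0, 0], [0, 0, 0.005, 0, 0, 0], [0, 0, 0, 0, 0, 0], [0, 0, 0, 0, 0, 0]])

```text
time: 29.8
position: [0.4378, 0.268, 0.0601]
tool_rot: [180.0, 0.0, 25.0]
force: [-0.4, -0.2, -0.4]
grip_width: 0.0256
gripper_force: 24.8
```

Call:
play_rows(steps=[[0.002, 0, 0.005, 0, 0, 0], [0, 0, 0.005, 0, 0, 0], [0, 0, 0, 0, 0, 0]])

```text
time: 30.1
position: [0.4382, 0.2682, 0.0569]
tool_rot: [180.0, 0.0, 25.0]
force: [0.5, -0.8, -1.0]
grip_width: 0.0259
gripper_force: 24.8
```

Call:
play_rows(steps=[[0, 0, 0, 0, 0, 0], [0, 0, 0, 0, 0, 0], [0, 0, 0, 0, 0, 0]], jaw=0.45)

```text
time: 30.4
position: [0.4386, 0.2684, 0.0575]
tool_rot: [-180.0, -0.0, 25.0]
force: [0.5, 0.5, 0.4]
grip_width: 0.0409
gripper_force: 0.0
```

Call:
play_rows(steps=[[0, 0, -0.06, 0, 0, 0], [0, 0, -0.06, 0, 0, 0], [0, 0, 0, 0, 0, 0], [0, 0, 0, 0, 0, 0], [0, 0, 0, 0, 0, 0]], jaw=0)

```text
time: 30.9
position: [0.4378, 0.268, 0.0922]
tool_rot: [180.0, 0.1, 25.0]
force: [0.2, -0.1, -1.0]
grip_width: 0.0067
gripper_force: 0.0
```

Call:
play_rows(steps=[[0, 0, 0, 0, 0, 0], [0, 0, 0, 0, 0, 0]])

```text
time: 31.1
position: [0.4379, 0.268, 0.0923]
tool_rot: [180.0, 0.1, 25.0]
force: [0.2, -0.3, -0.6]
grip_width: 0.0006
gripper_force: 0.0
```

```bash
python3 - <<'E'
from h import *
c=cam('scene'); s=status.sense(); print(s['position'],s['grip_width'],s['force'])
P=cloud(c)
for x,y in((.4275,.1795),(.433,.224),(.4387,.2683)):
    m=(abs(P[:,:,0]-x)<.014)&(abs(P[:,:,1]-y)<.014)&(P[:,:,2]<.08)&(P[:,:,2]>.056); print(m.sum(),np.median(P[m],0).round(4),P[m][:,2].max())
E
```

```text
[0.43798341 0.26809147 0.0925461 ] 0.000815202537634434 [-0.57187588  0.57403118 -0.38755856]
81 [0.4264 0.181  0.0589] 0.06192526178276708
94 [0.4321 0.2241 0.0592] 0.0626790167188272
101 [0.4383 0.2685 0.0593] 0.06281560234802142
```

Call:
play_rows(steps=[[0, 0, 0.07, 0, 0, 0], [0, 0, 0.02, 0, 0, 0], [0, 0, 0.007, 0, 0, 0], [0, 0, 0.003, 0, 0, 0], [0, 0, 0.003, 0, 0, 0]])

```text
time: 31.65
position: [0.4388, 0.2685, 0.0629]
tool_rot: [-180.0, -0.0, 25.0]
force: [-0.6, -0.0, 0.4]
grip_width: 0.0005
gripper_force: 0.0
```

Call:
play_rows(steps=[[0, 0, 0.005, 0, 0, 0], [0, 0, 0, 0, 0, 0]])

```text
time: 31.85
position: [0.4393, 0.2688, 0.0623]
tool_rot: [-180.0, -0.1, 25.0]
force: [-0.6, -1.1, 7.1]
grip_width: 0.0004
gripper_force: 3.3
```

Call:
play_rows(steps=[[0, 0, 0, 0, 0, 0], [0, 0, -0.15, 0, 0, 0], [0, 0, -0.15, 0, 0, 0], [0, 0, -0.15, 0, 0, 0], [0, 0, -0.14, 0, 0, 0]])

```text
time: 32.35
position: [0.4385, 0.2684, 0.2407]
tool_rot: [-180.0, -0.1, 25.0]
force: [0.5, 0.4, 0.5]
grip_width: 0.0004
gripper_force: 0.0
```

```bash
python3 - <<'E'
from h import *
print(status.sense()['position'])
plan((.533,.206,.235,93),(.533,.206,.134,93),step=.04,start=(.4386,.2684,.235,25))
c=cam('scene');P=cloud(c)
for x,y in((.4275,.1795),(.433,.224),(.4387,.2683)):
    m=(abs(P[:,:,0]-x)<.014)&(abs(P[:,:,1]-y)<.014)&(P[:,:,2]<.08)&(P[:,:,2]>.056); print(m.sum(),np.median(P[m],0).round(4),P[m][:,2].max())
# handle bar: restrict to bar rows
m=(P[:,:,2]>.146)&(P[:,:,2]<.17)&(abs(P[:,:,0]-.533)<.03)&(abs(P[:,:,1]-.206)<.08); q=P[m]; f=np.polyfit(q[:,1],q[:,0],1); print('bar',q.mean(0),f,np.polyval(f,.206),q[:,1].min(),q[:,1].max())
E
```

```text
[0.43852503 0.26838928 0.24069355]
[0.0219, 0.0357, 0.0, -0.0, 0.0, -0.084]
[0.017, 0.0383, 0.0, -0.0, 0.0, -0.084]
[0.0118, 0.0402, 0.0, -0.0, 0.0, -0.084]
[0.0065, 0.0414, 0.0, -0.0, 0.0, -0.084]
[0.0009, 0.0419, 0.0, -0.0, 0.0, -0.084]
[-0.0046, 0.0417, 0.0, -0.0, 0.0, -0.084]
[-0.01, 0.0407, 0.0, -0.0, 0.0, -0.084]
[-0.0153, 0.039, 0.0, -0.0, 0.0, -0.084]
[-0.0203, 0.0367, 0.0, -0.0, 0.0, -0.084]
--
[0.0, 0.0, 0.1122, -0.0, 0.0, 0.0001]
[0.0, 0.0, 0.1122, -0.0, 0.0, 0.0001]
[0.0, 0.0, 0.1122, -0.0, 0.0, 0.0001]
--
81 [0.4268 0.1803 0.0587] 0.06319103182971592
92 [0.4324 0.224  0.0591] 0.06313527738111152
98 [0.4378 0.2686 0.0596] 0.06237595988405226
bar [0.5307069  0.21597483 0.15434307] [-0.03876929  0.53908009] 0.5310936203952199 0.14260419141484282 0.27451555311508036
```

All three tappets are seated with their tops level. Now the handle.

Call:
play_rows(steps=[[0.0219, 0.0357, 0, 0, 0, -0.084], [0.017, 0.0383, 0, 0, 0, -0.084], [0.0118, 0.0402, 0, 0, 0, -0.084], [0.0065, 0.0414, 0, 0, 0, -0.084], [0.001, 0.0419, 0, 0, 0, -0.084]], jaw=0.65)

```text
time: 32.9
position: [0.4914, 0.2334, 0.2381]
tool_rot: [180.0, -0.0, 63.1]
force: [1.1, -0.3, -0.3]
grip_width: 0.0357
gripper_force: 0.0
```

Call:
play_rows(steps=[[-0.0046, 0.0417, 0, 0, 0, -0.084], [-0.01, 0.0407, 0, 0, 0, -0.084], [-0.0153, 0.039, 0, 0, 0, -0.084], [-0.0203, 0.0367, 0, 0, 0, -0.084], [0, 0, 0, 0, 0, 0]])

```text
time: 33.4
position: [0.5337, 0.2051, 0.2379]
tool_rot: [180.0, 0.0, 93.1]
force: [-0.3, -1.2, -0.2]
grip_width: 0.0604
gripper_force: 0.0
```

Call:
play_rows(steps=[[0, 0, 0, 0, 0, 0], [0, 0, 0, 0, 0, 0]])

```text
time: 33.6
position: [0.5324, 0.2062, 0.2379]
tool_rot: [-180.0, -0.0, 92.9]
force: [-0.9, 0.0, -0.0]
grip_width: 0.0605
gripper_force: 0.0
```

```bash
python3 - <<'E'
from h import *
print(status.sense()['position'])
plan((.533,.206,.134,93),step=.03)
c=cam('scene');b=c['pixels'][180:330,220:420]
cv2.imwrite('pics/h1.png',cv2.resize(b,None,fx=4,fy=4,interpolation=cv2.INTER_CUBIC)[:,:,::-1])
E
```

```text
[0.53238536 0.20624808 0.23790687]
[-0.0002, 0.0005, 0.0866, -0.0, -0.0, -0.0004]
[-0.0002, 0.0005, 0.0866, -0.0, -0.0, -0.0004]
[-0.0002, 0.0005, 0.0866, -0.0, -0.0, -0.0004]
[-0.0003, 0.0005, 0.0866, -0.0, -0.0, -0.0004]
--
```

View pics/h1.png

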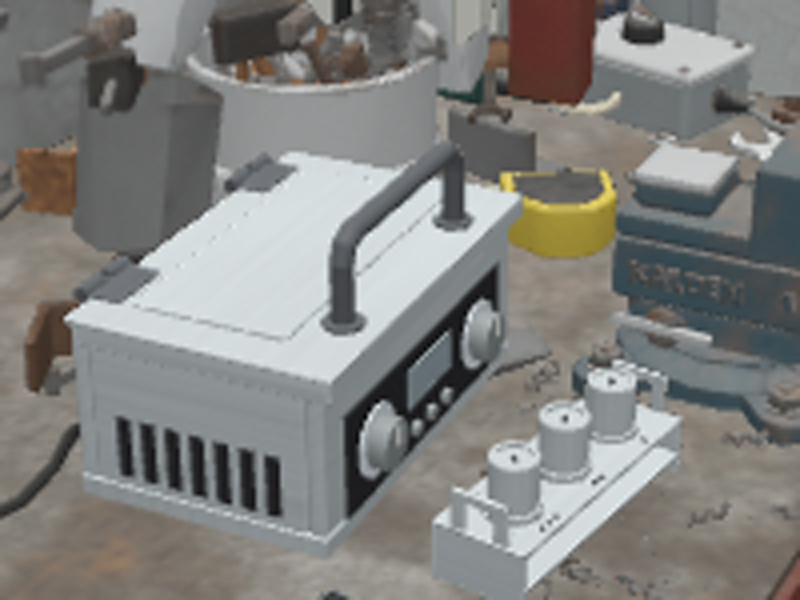

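All three tappets stand upright and level in the rack, at (515,480), (565,440) and (612,405). The bar runs from (345,240) to (450,155). I'll lower onto it and grip.

Call:
play_rows(steps=[[0, 0.001, 0.087, 0, 0, 0], [0, 0.001, 0.087, 0, 0, 0], [0, 0, 0.087, 0, 0, 0], [0, 0, 0.087, 0, 0, 0], [0, 0, 0, 0, 0, 0]])

```text
time: 34.15
position: [0.5302, 0.2055, 0.1292]
tool_rot: [-179.6, 0.1, 93.0]
force: [-0.8, 0.3, -0.3]
grip_width: 0.0601
gripper_force: 0.0
```

Call:
play_rows(steps=[[0, 0, 0, 0, 0, 0], [0, 0, 0, 0, 0, 0], [0, 0, 0, 0, 0, 0], [0, 0, 0, 0, 0, 0], [0, 0, 0, 0, 0, 0]], jaw=0, newtons=10)

```text
time: 34.65
position: [0.5339, 0.206, 0.1343]
tool_rot: [179.9, -0.0, 93.0]
force: [-0.1, -0.6, -0.3]
grip_width: 0.0249
gripper_force: 0.0
```

Call:
play_rows(steps=[[0, 0, 0, 0, 0, 0], [0, 0, 0, 0, 0, 0], [0, 0, 0, 0, 0, 0], [0, 0, 0, 0, 0, 0], [0, 0, 0, 0, 0, 0]])

```text
time: 35.15
position: [0.5346, 0.206, 0.1337]
tool_rot: [179.9, -0.0, 93.0]
force: [5.9, 0.8, -2.0]
grip_width: 0.0115
gripper_force: 10.0
```

```bash
python3 - <<'E'
import numpy as np
r=np.hypot(.131,.044);a=np.degrees(np.arctan2(.044,.131))
t=np.radians(a+np.linspace(0,60,21)); s=-r*np.cos(t); h=r*np.sin(t)
print(np.c_[np.zeros(20),np.diff(s)/.3,-np.diff(h)/.3].round(4))
E
```

```text
[[ 0.      0.0083 -0.0227]
 [ 0.      0.0094 -0.0222]
 [ 0.      0.0106 -0.0217]
 [ 0.      0.0117 -0.0211]
 [ 0.      0.0128 -0.0204]
 [ 0.      0.0139 -0.0197]
 [ 0.      0.0149 -0.019 ]
 [ 0.      0.0158 -0.0182]
 [ 0.      0.0168 -0.0173]
 [ 0.      0.0177 -0.0164]
 [ 0.      0.0185 -0.0155]
 [ 0.      0.0193 -0.0145]
 [ 0.      0.02   -0.0135]
 [ 0.      0.0207 -0.0124]
 [ 0.      0.0213 -0.0113]
 [ 0.      0.0219 -0.0102]
 [ 0.      0.0224 -0.009 ]
 [ 0.      0.0228 -0.0078]
 [ 0.      0.0232 -0.0066]
 [ 0.      0.0235 -0.0054]]
```

Call:
play_rows(steps=[[0, 0.004, 0, 0, 0, 0], [0, 0, 0, 0, 0, 0], [0, 0, 0, 0, 0, 0]], newtons=25)

```text
time: 35.45
position: [0.5346, 0.2059, 0.1337]
tool_rot: [-180.0, 0.0, 93.0]
force: [-0.9, 0.3, 3.3]
grip_width: 0.0113
gripper_force: 25.0
```

Call:
play_rows(steps=[[0, 0.008, -0.023, 0, 0, 0], [0, 0.009, -0.022, 0, 0, 0], [0, 0.011, -0.022, 0, 0, 0], [0, 0.012, -0.021, 0, 0, 0], [0, 0, 0, 0, 0, 0]])

```text
time: 35.95
position: [0.5465, 0.2065, 0.1609]
tool_rot: [-180.0, 0.0, 93.0]
force: [-5.3, 0.0, -2.5]
grip_width: 0.011
gripper_force: 25.0
```

Call:
play_rows(steps=[[0, 0.013, -0.02, 0, 0, 0], [0, 0.014, -0.02, 0, 0, 0], [0, 0.015, -0.019, 0, 0, 0], [0, 0.016, -0.018, 0, 0, 0], [0, 0, 0, 0, 0, 0]])

```text
time: 36.45
position: [0.563, 0.2074, 0.1845]
tool_rot: [-179.9, 0.0, 93.0]
force: [-12.4, -1.6, 5.5]
grip_width: 0.0113
gripper_force: 25.0
```

Call:
play_rows(steps=[[0, 0.013, -0.02, 0, 0, 0], [0, 0.017, -0.018, 0, 0, 0], [0, 0.018, -0.016, 0, 0, 0], [0, 0.019, -0.015, 0, 0, 0], [0, 0, 0, 0, 0, 0]])

```text
time: 36.95
position: [0.5849, 0.2084, 0.2054]
tool_rot: [179.9, -0.0, 93.0]
force: [-7.1, -2.0, 3.3]
grip_width: 0.0113
gripper_force: 25.0
```

Call:
play_rows(steps=[[0, 0.017, -0.016, 0, 0, 0], [0, 0.0195, -0.012, 0, 0, 0], [0, 0.02, -0.011, 0, 0, 0], [0, 0, 0, 0, 0, 0]])

```text
time: 37.35
position: [0.6021, 0.2093, 0.2168]
tool_rot: [179.9, -0.0, 93.0]
force: [-5.6, -1.8, 4.6]
grip_width: 0.0113
gripper_force: 25.0
```

Call:
play_rows(steps=[[0, 0.021, -0.01, 0, 0, 0], [0, 0.0215, -0.009, 0, 0, 0], [0, 0.0215, -0.008, 0, 0, 0], [0, 0, 0, 0, 0, 0], [0, 0, 0, 0, 0, 0]])

```text
time: 37.85
position: [0.6212, 0.2103, 0.2256]
tool_rot: [179.8, -0.0, 93.0]
force: [-5.0, -3.4, 7.2]
grip_width: 0.0113
gripper_force: 25.0
```

```bash
cat > lid.py <<'E'
from h import *
s=status.sense(); print(s['position'],s['force'],s['grip_width'])
c=cam('scene'); P=cloud(c)
H=np.array([.5346+.1308,.2129]); e=np.array([np.cos(np.radians(3)),np.sin(np.radians(3))]); n=np.array([-e[1],e[0]])
X=(P[:,:,:2]-H)@e; Y=(P[:,:,:2]-H)@n; Z=P[:,:,2]-.109
m=(X<.0)&(X>-.12)&(abs(Y)<.108)&(Z>.03)&(Z<.16)
g=c['pixels'].astype(int); bright=(g.min(2)>120)
q=m&bright; 
from collections import Counter
x,z,y=X[q],Z[q],Y[q]
best=max(np.arange(30,85,.5),key=lambda a:(abs(x*np.sin(np.radians(a))+z*np.cos(np.radians(a)))<.008).sum())
k=abs(x*np.sin(np.radians(best))+z*np.cos(np.radians(best)))<.01
A=np.c_[x[k],z[k]]; d=A-A.mean(0); u=np.linalg.svd(d,full_matrices=False)[2][0]; print('coarse',best,k.sum(),'plane angle',np.degrees(np.arctan2(abs(u[1]),abs(u[0]))),'mean',A.mean(0),'Y',y[k].min(),y[k].max())
tcp=np.array(s['position']); gp=tcp+[0,0,.0188]; d=np.array([(gp[:2]-H)@e,gp[2]-.109]); print('handle angle-18.56:',np.degrees(np.arctan2(d[1],-d[0]))-18.56,'r',np.hypot(*d))
cv2.imwrite('pics/lid.png',cv2.resize(c['pixels'][120:330,200:420],None,fx=2.7,fy=2.7)[:,:,::-1])
E
python3 lid.py
```

```text
[0.62120429 0.21030722 0.22557935] [-5.02156288 -3.37705874  7.19434324] 0.011295832389432088
coarse 49.0 443 plane angle 46.5209341835672 mean [-0.09604463  0.11212534] Y -0.10715656253505881 0.10790861238902935
handle angle-18.56: 53.33157200460518 r 0.14243411119778632
```

View pics/lid.png

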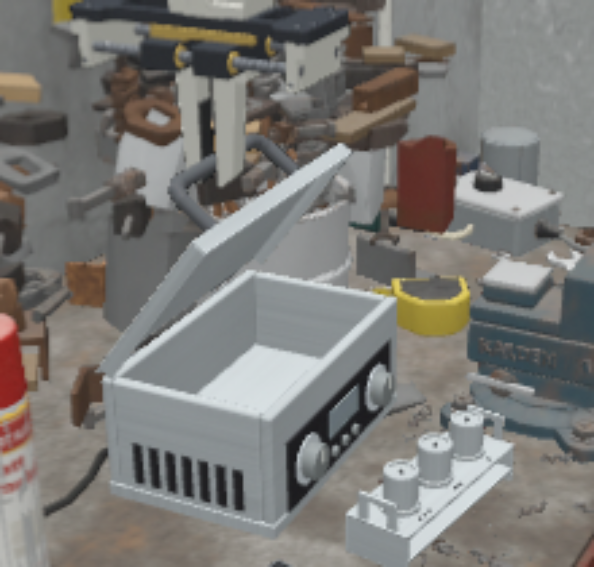

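The picture shows the lid held by the bar, open about 50°, with the side edge running from (108,370) to (200,245). The tappets are still seated. I'll measure the lid angle with a plane fit.

```bash
cat > ang.py <<'E'
from h import *
def fit(c,H=(.6654,.2129)):
    P=cloud(c); e=np.array([np.cos(np.radians(3)),np.sin(np.radians(3))]); n=np.array([-e[1],e[0]])
    X=(P[:,:,:2]-H)@e; Y=(P[:,:,:2]-H)@n; Z=P[:,:,2]-.109
    g=c['pixels'].astype(int)
    q=(X<.02)&(X>-.13)&(abs(Y)<.095)&(Z>.012)&(Z<.17)&(g.min(2)>110)&((g.max(2)-g.min(2))<25)
    x,y,z=X[q],Y[q],Z[q]; best=(0,)
    for a in np.arange(0,80,.5):
        s,co=np.sin(np.radians(a)),np.cos(np.radians(a)); d=x*s+z*co   # distance off hinge plane
        h,b=np.histogram(d,np.arange(-.03,.03,.002)); h=h+np.r_[h[1:],0]; i=h.argmax()
        if h[i]>best[0]: best=(h[i],a,b[i]+.002)
    _,a,d0=best; s,co=np.sin(np.radians(a)),np.cos(np.radians(a))
    for _ in range(4):
        k=abs(x*s+z*co-d0)<.005; A=np.c_[x[k],z[k],y[k]]; cm=A.mean(0); nn=np.linalg.svd(A-cm,full_matrices=False)[2][2]; nn*=np.sign(nn[1]); s,co=nn[:2]/np.hypot(*nn[:2]); d0=s*cm[0]+co*cm[1]
    print('lid plane angle',a,np.degrees(np.arctan2(s,co)).round(2),'n',k.sum(),'off hinge mm',d0*1000,'normal',nn.round(3))
if __name__=='__main__':
    for n in('scene','top'): fit(cam(n))
E
python3 ang.py; python3 - <<'E'
import sys; sys.path.insert(0,'.')
E
```

```text
lid plane angle 53.0 51.55 n 629 off hinge mm -3.6270191261638525 normal [0.783 0.622 0.002]
lid plane angle 51.0 50.68 n 830 off hinge mm 2.6145964204131458 normal [0.774 0.634 0.003]
```

Both cameras agree on about 51°, and a circle fit to the path agrees too. Nine more degrees to go.

Call:
play_rows(steps=[[0, 0.0175, -0.007, 0, 0, 0], [0, 0.0175, -0.007, 0, 0, 0], [0, 0.0175, -0.005, 0, 0, 0], [0, 0.0175, -0.004, 0, 0, 0], [0, 0, 0, 0, 0, 0]])

```text
time: 38.5
position: [0.6423, 0.2114, 0.2316]
tool_rot: [179.9, -0.0, 93.0]
force: [-2.4, -2.4, 5.8]
grip_width: 0.011
gripper_force: 25.0
```

Call:
play_rows(steps=[[0, 0, 0, 0, 0, 0], [0, 0, 0, 0, 0, 0], [0, 0, 0, 0, 0, 0]])

```text
time: 38.8
position: [0.6417, 0.2113, 0.2315]
tool_rot: [179.9, 0.0, 93.0]
force: [-3.3, -2.7, 4.9]
grip_width: 0.0114
gripper_force: 25.0
```

```bash
python3 ang.py; python3 ang.py; sed -i 's/^cv2.imwrite.*//' lid.py; python3 lid.py
```

```text
lid plane angle 61.0 60.79 n 1371 off hinge mm -3.9631443442923047 normal [ 0.873  0.488 -0.001]
lid plane angle 53.5 53.26 n 264 off hinge mm 16.158180922389985 normal [ 0.801  0.598 -0.001]
lid plane angle 61.0 60.88 n 1355 off hinge mm -4.070833107994158 normal [ 0.874  0.487 -0.001]
lid plane angle 56.5 53.18 n 260 off hinge mm 16.243781076204854 normal [0.801 0.599 0.002]
[0.64168588 0.21134949 0.23149707] [-3.14955709 -2.47359357  6.0791961 ] 0.011379796780317844
coarse 58.0 411 plane angle 50.76909655912604 mean [-0.07813273  0.1258747 ] Y -0.10786874532233137 0.10774606305789551
handle angle-18.56: 61.893559761749955 r 0.14328129857642877
```

```bash
sed -i 's/np.arange(-.03,.03,.002)/np.arange(-.008,.008,.002)/' ang.py; python3 ang.py; python3 - <<'E'
from h import *
c=cam('scene');P=cloud(c)
for x,y in((.4275,.1795),(.433,.224),(.4387,.2683)):
    m=(abs(P[:,:,0]-x)<.014)&(abs(P[:,:,1]-y)<.014)&(P[:,:,2]<.08)&(P[:,:,2]>.056); print(m.sum(),np.median(P[m],0).round(4),P[m][:,2].max())
E
```

```text
lid plane angle 61.0 60.8 n 1372 off hinge mm -4.0029072471727405 normal [ 0.873  0.488 -0.001]
lid plane angle 59.0 52.48 n 266 off hinge mm 18.03750906884531 normal [ 0.793  0.609 -0.   ]
80 [0.4271 0.1816 0.0591] 0.06278601546230328
91 [0.4326 0.2235 0.0592] 0.06249274885777395
98 [0.4388 0.2691 0.0594] 0.06415247460374562
```

The lid is at 60° ±1° and held, and the tappets are seated. Handing in.

```bash
python3 -c "
from plant import workorder; print(workorder.job_done())"
```

```text
the job is handed in; nothing more can be done
None
```

The job is handed in: tappets 1, 2 and 3 are fully home, upright and released in pockets 1, 2 and 3, and the arm is holding the cleaner's lid by its handle at about 60° (60.8° by the scene camera's plane fit, 59.9° by the handle's path), at about 39 s of the 72 s limit.

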